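Grade two filter cassettes into the narrowing slot rack

ROBOT

A 6-joint arm with a two-finger parallel gripper is mounted at the origin on the work surface. World frame = base frame: x ahead of the robot, y to its left, z up, the work surface at z = 0. Lengths are in m, angles in rad, forces in N, time in s.
With the tool pointing down it reaches from about 0.325 to 0.775 m from the base axis. Payload 5.5 kg.
Tool frame: the origin (TCP) lies at the very end of the fingers, on their centre line; the grasp point (between the pads) lies 19 mm behind it; z points along the fingers, y is the direction in which the jaws open and shut (so a half turn about z gives the same grasp; the last joint's range is limited). The gripper opens to 88 mm and grips with 3 to 60 N. Pads are 20 mm wide; open, the fingers measure 115 mm over their backs; the gripper's body (75 mm by 178 mm) begins 61 mm behind the grasp point.
Start: joints at [-0.057, 0.091, 1.231, -0, 1.82, -0.057], TCP at [0.6, -0, 0.223] pointing down, gripper open.
Joint ranges: [-2.87, 2.87], [-0.86, 2.18], [0.17, 2.46], [-1.51, 4.65], [0.06, 2.69], [-2.65, 2.65]. Speed limits (rad/s): [2.57, 2.57, 3.01, 3.14, 3.14, 3.14].

INTERFACE

Orientations are given as a unit quaternion [w, x, y, z].
In Python, from cell import read_state, camera, hand_in gives the robot as it stands. The module is installed in compiled form; this text tells all that it offers.
- The arm moves only by the tool play_rows, never from a script. Its argument "motion" is a list of rows, each a list of 3 entries, a list of its own where there are three numbers: the turn, a rotation vector about the tool's x, y, z in rad, then the shift along the tool's x, y, z in m, then the opening, from -1 (shut) to 1 (fully open). In form: [[[ax, ay, az], [tx, ty, tz], fingers], ...]. A call has exactly 5 rows; each row shifts and turns the commanded pose from where the row before left it, along the tool's axes as they then stand; what a row does not reach is not made up. A row lasts 1/12 s, in which the tool goes at most 41.7 mm and 7.16 degrees, less where a joint would pass 70% of its speed; a pose out of reach is approached as far as the arm can. A call with a gripper value outside its range is refused whole. The fingers move at their own pace and stop on an object; "grip_force" is the grip in N (left out, the last holds). Time passes only in rows, so rows that do not move let the fingers close, or fill a call up. It gives the time, the measured TCP pose, the force and the opening at its end, in the units of the state.
- read_state(): the state, without advancing time (a new reading comes with each control period).
- camera(name): name is "scene" or "side" or "wrist"; returns a dict with "frame" (480x640x3 uint8, red, green, blue), "range_z" (480x640 float32, m along the optical axis (not along the pixel's ray), 0 where there is no reading), "K" (3x3 intrinsics, pixels), "k1" (the pictures are not rectified: a ray, as slopes to the right and down, at radius r is drawn at 1 + k1 r^2 times it, then the intrinsics apply), "R" (3x3) and "t" (3): a world point X has camera coordinates R X + t. Camera axes: x right, y down, z forward; pixel columns grow to the right and rows downward; lengths in m; the calibration is good to about 2 mm. A picture is of the moment at which its call begins.
- hand_in(): hands the job in, once; it reports no verdict.
The state is a dict: "time": time; "qpos": joint angles; "joint_vel": joint speeds; "effort": joint torques, N m; "ee_pos": TCP position; "ee_rot": TCP orientation; "ft_force": force on the tool from outside, world axes, zero at the start; "wrist_torque": the same for the moment, N m; "gripper_width": finger opening in m.
Only numpy, scipy, OpenCV 4.12 (cv2) and the standard library are available. Lean on these libraries where they do the work, as an engineer would, in place of code of your own. Each camera call takes 0.05 s, during which the arm holds its last target.

TASK

Move the thick blue filter cassette from the black stand into the wide slot of the aluminium rack, and after it the thin orange cassette into the narrow slot, each upright and stopped on the sprung ledge inside its slot. Before letting go of each one, press it down on its ledge with about 8 N for half a second, never with more than 18 N between cassette and rack. Leave the two grey cassettes and everything else on the table where they are.

Things in the scene. Friction and masses are not known exactly. Their poses are not given: they have to be found in the camera images.
- thick_center (a point): A rectangular metal filter cassette standing upright, blue, 60 mm long (its x) x 18 mm thick (its y) x 80 mm high (its z), with a round glass window in the lower part of both flat faces; about 200 g (varies by 30 percent). This point is its centre, half-way up. It starts in one of the three pockets of the stand.
- thin_center (a point): A rectangular metal filter cassette standing upright, orange, 60 mm long (its x) x 8 mm thick (its y) x 80 mm high (its z), with a round glass window in the lower part of both flat faces; about 100 g (varies by 30 percent). This point is its centre, half-way up. It starts in one of the three pockets of the stand.
- spare_center (a point): A rectangular metal filter cassette standing upright, grey, 60 mm long (its x) x 13 mm thick (its y) x 80 mm high (its z), with a round glass window in the lower part of both flat faces; about 150 g (varies by 30 percent). This point is its centre, half-way up. It starts in one of the three pockets of the stand and stays there.
- mid_center (a point): A rectangular metal filter cassette standing upright, grey, 60 mm long (its x) x 13 mm thick (its y) x 80 mm high (its z), with a round glass window in the lower part of both flat faces; about 150 g (varies by 30 percent). This point is its centre, half-way up. It already sits in the middle slot of the rack and stays there.
- rack: Fixed aluminium block, 95 mm (its x) x 200 mm (its y) x 65 mm high, with three blind slots in a row along its y, 62 mm apart, each 55 mm deep and 64 mm long (its x), with 3 mm bevelled mouths; a strip in the cassette's colour lies on the top at both ends of each slot. Origin at the centre of its underside; z up.
- slot_wide (a point): Centre of the mouth of the wide slot (20 mm wide, for the blue 18 mm cassette), at the level of the rack's top; axes as the rack's, the slot runs along x. Two brass ledge rails, one along each long wall, each 3 mm wide, narrow the slot to 14 mm; a cassette of the right thickness stops on them. How far down they lie is set anew each time and is not measured: 15 to 33 mm below the mouth, differing from slot to slot. The ledge is sprung: it gives 1 mm per 4 N, up to 16 mm.
- slot_narrow (a point): Centre of the mouth of the narrow slot (10 mm wide, for the orange 8 mm cassette), with ledge rails that narrow it to 4 mm; otherwise as the wide slot, with its own unmeasured ledge depth of 15 to 33 mm.
- slot_mid (a point): Centre of the mouth of the middle slot (15 mm wide), which the grey cassette occupies; it stands on a fixed ledge 24 mm below the mouth.
- stand: Fixed black stand, 95 mm (its x) x 200 mm (its y) x 24 mm high, with three pockets in a row along its y, 62 mm apart, each 66 mm x 24 mm and 14 mm deep, in which the cassettes stand loosely with their thickness along its y; so a cassette's lowest 14 mm are in the pocket. Origin at the centre of its underside; z up.
- bottle_a: Small amber bottle, 28 mm across, 65 mm high, a bystander; origin at the centre of its underside.
- bottle_b: Small amber bottle like the other, a bystander; origin at the centre of its underside.
- mouse: Black computer mouse, 62 mm across, 34 mm high, a bystander; origin at the centre of its underside.
- objective: Aluminium microscope objective, 34 mm across, 50 mm high, standing, a bystander; origin at the centre of its underside.
- driver: Small screwdriver, 160 mm long along its x, lying, a bystander; origin under its middle.
- dish: White dish, 90 mm across, 15 mm high, a bystander; origin at the centre of its underside.
Mind the look-alikes: they are no part of the job. Leave any green or purple look-alike of the rack alone. Of the things that look like the part that bears thin_center, the smaller one is meant.

How it is judged:
On the way, in this order (a step that is already met when the one before it is completed fails the run):
1. the blue cassette, upright in the wide slot, is pressed on its ledge with more than 4 N for 0.2 s (contact force between thick and rack above 4 N and z of thick_center in the frame of slot_wide below 0.031 m and horizontal distance between thick_center and slot_wide below 0.006 m and angle between thick_center's own z axis and vertical below 0.1 rad and angle between the y axis of thick_center and the y axis of slot_wide, either way round below 0.1 rad), for 0.2 s.
2. then the orange cassette, upright in the narrow slot, is pressed on its ledge with more than 4 N for 0.2 s (contact force between thin and rack above 4 N and z of thin_center in the frame of slot_narrow below 0.031 m and horizontal distance between thin_center and slot_narrow below 0.006 m and angle between thin_center's own z axis and vertical below 0.1 rad and angle between the y axis of thin_center and the y axis of slot_narrow, either way round below 0.1 rad), for 0.2 s.
At the end, for the whole second after the job is handed in: Blue cassette in the wide slot, orange in the narrow slot: each centre within 6 mm of the slot centre in plan and under 31 mm above the mouth, upright and in line with the slot within 0.1 rad, at rest. Grey cassettes within 8 mm and all other things within 15 mm of where they were (z of thick_center in the frame of slot_wide below 0.031 m and horizontal distance between thick_center and slot_wide below 0.006 m and angle between each of thick_center, thin_center's own z axis and vertical below 0.1 rad and angle between the y axis of thick_center and the y axis of slot_wide, either way round below 0.1 rad and z of thin_center in the frame of slot_narrow below 0.031 m and horizontal distance between thin_center and slot_narrow below 0.006 m and angle between the y axis of thin_center and the y axis of slot_narrow, either way round below 0.1 rad and linear speed of each of thick, thin below 0.02 m/s and angular speed of each of thick, thin below 0.3 rad/s); the robot touches nothing.
It fails at once if the blue cassette and the rack press on each other with more than 18 N (contact force between thick and rack above 18 N).
It fails at once if the orange cassette and the rack press on each other with more than 18 N (contact force between thin and rack above 18 N).
It fails at once if a grey cassette is moved by more than 8 mm (distance of any of spare_center, mid_center from where it was at the start of the episode above 0.008 m).
It fails at once if another thing on the table is moved by more than 15 mm (distance of any of bottle_a, bottle_b, mouse, objective, driver, dish from where it was at the start of the episode above 0.015 m).
It also fails if it takes over 64 s, if anything falls off the work surface, if the arm or the gripper's body presses on something with over 40 N, if the wrist force passes 120 N, or if a joint passes its speed limit or range.

## Working session

There is one attempt and no reset: what is moved stays moved. The work goes in short steps, Python scripts to look and compute and a tool call to move; the robot and the scene stay as the last step left them, time stands still between calls to the robot, and variables do not carry over. Pictures are saved under pics/ and viewed, and the job is handed in when it is done.

Besides the shell and the picture viewer there is one more tool, called by a JSON object that holds its "fn" and its "kwargs", one argument or row to a line. play_rows: Moves the arm, as the interface text tells. Its arguments: {"type":"object","properties":{"motion":{"type":"array","items":{"type":"array"}},"grip_force":{"type":"number"}},"required":["motion"]}

```bash
mkdir -p pics; ls; python3 - <<'E'
from cell import *
import cv2,numpy as np
print(read_state())
for n in ["scene","side","wrist"]:
    c=camera(n); cv2.imwrite(f"pics/{n}0.png",c["frame"][:,:,::-1]); np.savez(f"{n}0.npz",**c)
    print(n,c["K"].tolist(),c["k1"],c["R"].tolist(),c["t"])
E
```

```text
pics
{'time': 0.0, 'qpos': array([-5.66745015e-02,  9.18348368e-02,  1.23188979e+00,  9.90231472e-06,
        1.81978724e+00, -5.66963847e-02]), 'joint_vel': array([ 0.00010881, -0.00010354,  0.00039663, -0.00197947,  0.00078261,
       -0.00020845]), 'effort': array([-3.13584051e-04, -4.46447504e+01, -4.06449509e+01,  6.96761138e-02,
        2.93726998e-02, -1.50731516e-04]), 'ee_pos': array([5.99702190e-01, 3.37760651e-05, 2.21519055e-01]), 'ee_rot': array([-7.19094476e-04,  7.07097859e-01,  7.07115052e-01, -6.35431584e-04]), 'ft_force': array([-0.25937236,  0.29195802,  0.31356492]), 'wrist_torque': array([-0.01490236,  0.02205052,  0.0401704 ]), 'gripper_width': 0.0878297664429247}
scene [[565.9604610796812, 0.0, 319.08415843373814], [0.0, 565.9604610796812, 235.73761890185915], [0.0, 0.0, 1.0]] -0.048367510665809764 [[0.7036030125157207, 0.7105770183313865, -0.004806432989114754], [0.566497823966343, -0.5649955810478328, -0.5998834960538754], [-0.4289790393716232, 0.41935700115259567, -0.8000729275285479]] [-0.37418779 -0.24639805  1.62341758]
side [[543.876031909477, 0.0, 316.5361443659662], [0.0, 543.876031909477, 239.38757100020194], [0.0, 0.0, 1.0]] -0.036457399808862055 [[-0.6638797044103028, -0.747675053543305, 0.015676491351870582], [-0.5290085657971747, 0.4546969058609065, -0.7165198260437279], [0.528595947189633, -0.48397596852481656, -0.6973905552164874]] [0.35488355 0.31769335 0.94997448]
wrist [[404.2918067487313, 0.0, 318.4199837524205], [0.0, 404.2918067487313, 236.33395464772127], [0.0, 0.0, 1.0]] -0.025131528164427683 [[0.9999983477958762, -0.0004124918158083586, -0.001770383015604045], [0.00013210394321911393, -0.9548481239270381, 0.29709433313607003], [-0.0018129958820234694, -0.2970940761501648, -0.9548464918312337]] [-0.59993899 -0.03649732  0.39213238]
```

View pics/scene0.png

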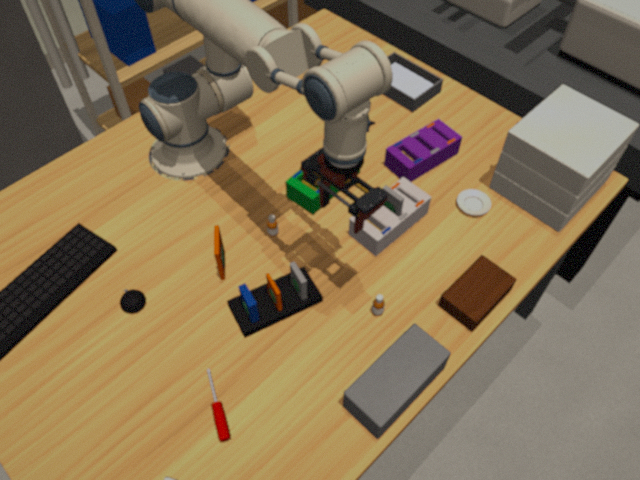

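View pics/side0.png

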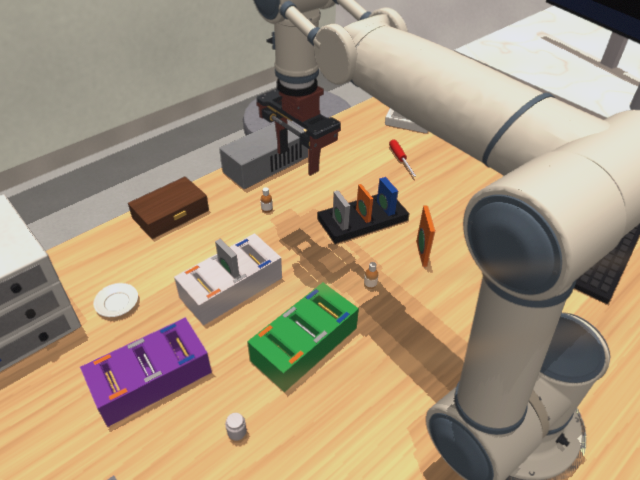

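View pics/wrist0.png

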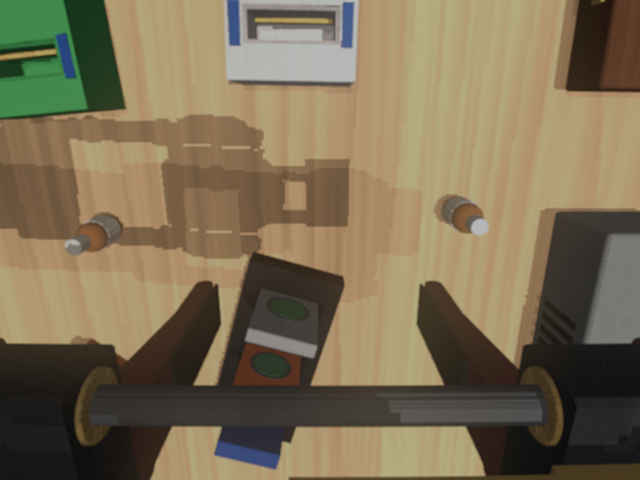

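The scene shows these candidates:
- **Orange:** the cassette in the stand at scene (273,290), and a larger look-alike standing alone at (220,250). I choose the smaller one in the stand.
- **Blue:** only the cassette at (249,302).
- **Racks:** aluminium/white at (390,215), green at (310,190) and purple at (423,150). I choose the aluminium one.

Next I measure them.

```bash
cat > h.py <<'E'
import numpy as np,cv2
from cell import *
def shot(n,tag):
    c=camera(n); cv2.imwrite(f"pics/{tag}.png",c["frame"][:,:,::-1]); np.savez(f"{tag}.npz",**c); return c
def rays(c,uv):
    K=np.array(c["K"],float);uv=np.asarray(uv,float).reshape(-1,1,2)
    k=cv2.undistortPoints(uv,K,np.array([float(c["k1"]),0,0,0])).reshape(-1,2)
    return np.c_[k,np.ones(len(k))]
def onplane(c,uv,z):
    d=rays(c,uv)@c["R"]; o=-c["R"].T@c["t"]
    s=(z-o[2])/d[:,2]; return o+s[:,None]*d
def cloud(c):
    v,u=np.mgrid[0:480,0:640]
    d=rays(c,np.c_[u.ravel(),v.ravel()])*np.asarray(c["range_z"]).reshape(-1,1)
    P=(d-c["t"])@c["R"]; P[np.asarray(c["range_z"]).ravel()==0]=np.nan
    return P.reshape(480,640,3)
def hsv(c): return cv2.cvtColor(np.ascontiguousarray(c["frame"]),cv2.COLOR_RGB2HSV)
E
python3 - <<'E'
from h import *
for n in ["scene","side","wrist"]:
    c=dict(np.load(n+"0.npz"));P=cloud(c);H=hsv(c);z=P[...,2]
    print(n, "table z", np.nanmedian(z[(abs(z)<.02)]))
    blue=(H[...,0]>100)&(H[...,0]<125)&(H[...,1]>120)&(H[...,2]>60)
    orange=(H[...,0]>3)&(H[...,0]<14)&(H[...,1]>190)&(H[...,2]>60)
    for nm,m in (("blue",blue),("orange",orange)):
        k,l,s,ce=cv2.connectedComponentsWithStats(m.astype(np.uint8))
        for i in range(1,k):
            if s[i,4]>12:
                q=P[l==i]; print(nm,s[i],np.nanmedian(q,0).round(3),np.nanpercentile(q[:,2],[5,95]).round(3))
E
```

```text
scene table z 0.00022604005846668657
blue [  93    0   62   65 2474] [-0.715  0.231 -0.044] [-0.161  0.042]
blue [415 158   7   5  17] [0.525 0.377 0.067] [0.064 0.068]
blue [240 285  19  37 289] [ 0.548 -0.227  0.088] [0.028 0.093]
orange [216 233   8  46 153] [ 0.414 -0.206  0.079] [0.018 0.111]
orange [479 258  14  16  51] [0.845 0.232 0.05 ] [0.047 0.054]
orange [469 264  11   8  25] [0.83  0.216 0.05 ] [0.046 0.054]
orange [466 268  44  28 243] [0.879 0.204 0.05 ] [0.046 0.053]
orange [464 271   8   7  16] [0.832 0.187 0.05 ] [0.047 0.053]
orange [508 277   7   6  13] [0.913 0.247 0.05 ] [0.046 0.052]
orange [267 280  16  31 137] [ 0.574 -0.17   0.061] [0.018 0.089]
orange [454 280   5   7  16] [0.828 0.148 0.05 ] [0.046 0.053]
orange [457 280   9  10  21] [0.84  0.157 0.05 ] [0.048 0.052]
orange [503 284   9   8  19] [0.917 0.22  0.049] [0.046 0.053]
orange [448 288   5   7  13] [0.83  0.121 0.05 ] [0.048 0.052]
orange [459 288  27  29 161] [0.886 0.133 0.05 ] [0.046 0.053]
orange [459 293   7   7  20] [0.857 0.13  0.049] [0.047 0.053]
orange [448 299  14   9  27] [0.856 0.104 
[... 778 characters left out ...]
[0.446 0.388 0.066] [0.064 0.068]
orange [358 185  15  37 262] [ 0.537 -0.157  0.071] [0.021 0.09 ]
orange [420 206  14  59 396] [ 0.364 -0.164  0.091] [0.02  0.112]
orange [259 326  13  10  43] [0.405 0.243 0.065] [0.063 0.067]
orange [290 352  13  11  47] [0.324 0.238 0.065] [0.062 0.067]
orange [ 95 356  15   8  32] [0.544 0.498 0.065] [0.062 0.067]
orange [110 390  16   9  36] [0.463 0.512 0.065] [0.063 0.067]
wrist table z 0.0007085511425816863
blue [229   0  10  45 378] [0.54  0.142 0.066] [0.065 0.067]
blue [343   3   9  43 279] [0.62  0.143 0.066] [0.065 0.067]
blue [ 56  34  19  44 420] [0.414 0.122 0.066] [0.065 0.067]
blue [216 441  63  27 787] [ 0.534 -0.221  0.091] [0.09  0.092]
```

```bash
python3 - <<'E'
import cv2
a=cv2.imread("pics/scene0.png");b=cv2.imread("pics/side0.png")
cv2.imwrite("pics/crop1.png",cv2.resize(a[170:340,200:440],None,fx=3.3,fy=3.3,interpolation=cv2.INTER_CUBIC))
cv2.imwrite("pics/crop2.png",cv2.resize(b[160:330,160:420],None,fx=3,fy=3,interpolation=cv2.INTER_CUBIC))
E
```

```text
(no output)
```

View pics/crop1.png

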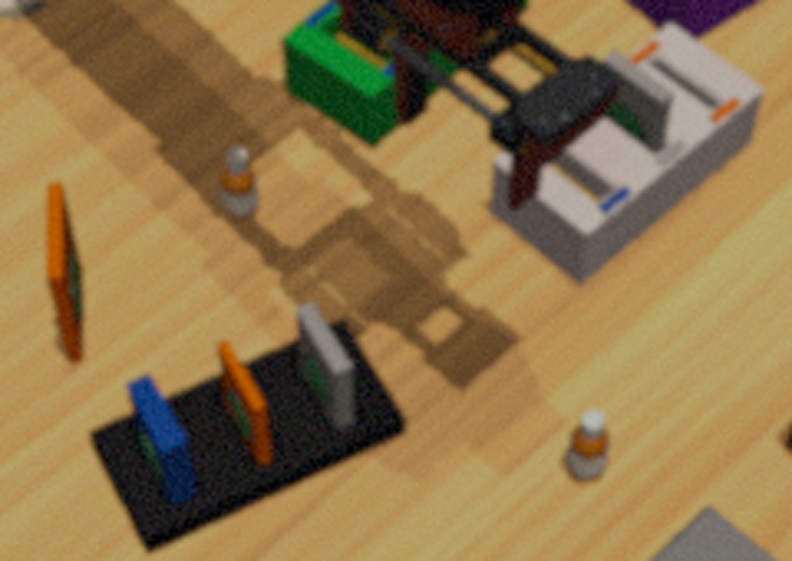

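View pics/crop2.png

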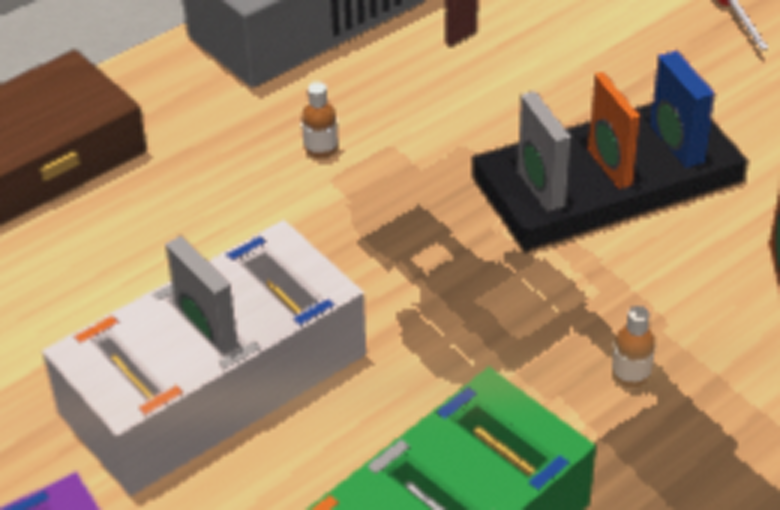

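The crops confirm it: the small orange cassette is in the middle pocket, blue in one end pocket and grey in the other. The aluminium rack has its blue-strip slot nearest the stand and its orange-strip slot at the far end. Now I fit the stand and rack poses.

```bash
python3 - <<'E'
from h import *
for n in ["scene","side","wrist"]:
    c=dict(np.load(n+"0.npz"));P=cloud(c);H=hsv(c)
    x,y,z=P[...,0],P[...,1],P[...,2]
    reg=(x>.42)&(x<.68)&(y>-.3)&(y<-.05)&(z>.082)&(z<.098)
    m=cv2.morphologyEx(reg.astype(np.uint8),cv2.MORPH_OPEN,np.ones((2,2)))
    k,l,s,ce=cv2.connectedComponentsWithStats(m)
    for i in range(1,k):
        if s[i,4]>20:
            q=P[l==i]; r=cv2.minAreaRect((q[:,:2]*1000).astype(np.float32)); print(n,s[i],np.median(H[l==i],0),r,np.median(q[:,2]))
    # rack top
    reg=(x>.45)&(x<.7)&(y>.05)&(y<.36)&(abs(z-.065)<.004)&(H[...,1]<60)
    q=P[reg]; 
    if len(q)>50:print(n,"rack",cv2.minAreaRect((q[:,:2]*1000).astype(np.float32)),len(q))
E
```

```text
scene [291 263  17  22 156] [ 15.  26. 134.] ((552.9634399414062, -78.10502624511719), (22.6592960357666, 115.0052490234375), 50.01706314086914) nan
scene [267 274  15  22 104] [ 14. 255. 173.] ((530.1822509765625, -147.34039306640625), (23.57396125793457, 116.27237701416016), 68.22213745117188) 0.0894904884716112
scene [240 284  18  26 216] [108. 211. 124.] ((517.340087890625, -202.69754028320312), (20.65453338623047, 110.95858001708984), 55.4715461730957) nan
scene rack ((581.1641845703125, 202.17271423339844), (203.25559997558594, 97.82760620117188), 89.58155059814453) 1210
side [380 178  19  18 163] [110. 184. 150.] ((556.6351928710938, -257.7472839355469), (45.2713737487793, 145.79074096679688), 35.426353454589844) 0.08887232041586374
side [359 185  15  18  92] [ 11.  205.  205.5] ((581.7700805664062, -204.74017333984375), (35.32500457763672, 156.62506103515625), 38.3184814453125) 0.08761311449042913
side [335 191  16  19 131] [  8.  15. 167.] ((601.7570190429688, -144.67837524414062), (36.38687515258789, 165.48875427246094), 41.03352355957031) 0.08836357402627998
side rack ((581.65283203125, 202.7022705078125), (202.56063842773438, 100.24968719482422), 89.02839660644531) 2516
wrist [ 246  325   73   34 1324] [ 16.  18. 139.] ((567.6187744140625, -130.78262329101562), (65.12425231933594, 73.04810333251953), 71.7006607055664) nan
wrist [ 215  435   67   36 1433] [113. 126. 120.] ((528.5514526367188, -271.5819091796875), (118.0684585571289, 75.4644546508789), 73.47235107421875) nan
wrist rack ((580.0084228515625, 130.09535217285156), (54.14805221557617, 96.2447509765625), 89.37457275390625) 7122
```

{"fn": "play_rows", "kwargs": {
  "motion": [
    [[0, 0, 0], [-0.03, -0.02, -0.006], 0.0],
    [[0, 0, 0], [-0.03, -0.02, -0.006], 0.0],
    [[0, 0, 0], [-0.03, -0.02, -0.006], 0.0],
    [[0, 0, 0], [-0.03, -0.02, -0.006], 0.0],
    [[0, 0, 0], [-0.03, -0.02, -0.006], 0.0]
  ]
}}

```text
time: 0.57
ee_pos: [0.4988, -0.151, 0.2526]
ee_rot: [-0.0, 0.707, 0.707, -0.0]
ft_force: [0.9, -0.3, -1.1]
gripper_width: 0.0578
```

{"fn": "play_rows", "kwargs": {
  "motion": [
    [[0, 0, 0.122], [0, 0, 0], 0.0],
    [[0, 0, 0.122], [0, 0, 0], 0.0],
    [[0, 0, 0.122], [0, 0, 0], 0.0],
    [[0, 0, 0.122], [0, 0, 0], 0.0],
    [[0, 0, 0.122], [0, 0, 0], 0.0]
  ]
}}

```text
time: 0.98
ee_pos: [0.4998, -0.1501, 0.2523]
ee_rot: [-0.0, 0.888, 0.459, -0.0]
ft_force: [-0.4, -0.3, 0.6]
gripper_width: 0.0437
```

{"fn": "play_rows", "kwargs": {
  "motion": [
    [[0, 0, 0.122], [0, 0, 0], 0.0],
    [[0, 0, 0.122], [0, 0, 0], 0.0],
    [[0, 0, 0.122], [0, 0, 0], 0.0],
    [[0, 0, 0.122], [0, 0, 0], 0.0],
    [[0, 0, 0.122], [0, 0, 0], 0.0]
  ]
}}

```text
time: 1.4
ee_pos: [0.4999, -0.15, 0.2523]
ee_rot: [-0.0, 0.985, 0.172, -0.0]
ft_force: [0.3, 0.1, 0.7]
gripper_width: 0.0438
```

{"fn": "play_rows", "kwargs": {
  "motion": [
    [[0, 0, 0.122], [0, 0, 0], 0.0],
    [[0, 0, 0.122], [0, 0, 0], 0.0],
    [[0, 0, 0.122], [0, 0, 0], 0.0],
    [[0, 0, 0.122], [0, 0, 0], 0.0],
    [[0, 0, 0.122], [0, 0, 0], 0.0]
  ]
}}

```text
time: 1.82
ee_pos: [0.4999, -0.15, 0.2523]
ee_rot: [-0.0, 0.991, -0.132, -0.0]
ft_force: [0.0, -0.2, 0.3]
gripper_width: 0.0441
```

```bash
python3 - <<'E'
from h import *
c=shot("wrist","w1"); print(-c["R"].T@c["t"], read_state()["ee_pos"],c["R"].round(3).tolist())
E
```

```text
[ 0.57937523 -0.17156878  0.41476904] [ 0.49989488 -0.1500122   0.25225363] [[-0.263, -0.965, 0.001], [-0.921, 0.251, 0.296], [-0.286, 0.077, -0.955]]
```

View pics/w1.png

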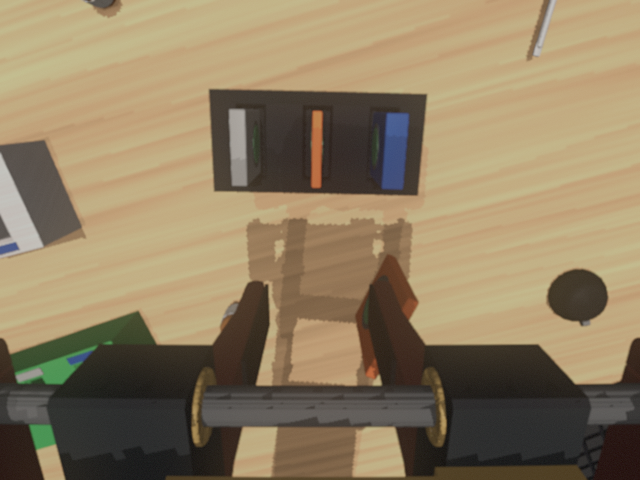

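The wrist view shows the stand from (210,90) to (425,195), with the grey top at (239,147), orange at (317,149) and blue at (396,150).

```bash
cat >> h.py <<'E'
def rect(c,m,z):
    cs,_=cv2.findContours(m.astype(np.uint8),cv2.RETR_EXTERNAL,cv2.CHAIN_APPROX_NONE)
    k=max(cs,key=cv2.contourArea).reshape(-1,2)
    p=onplane(c,k,z)[:,:2]*1000
    (cx,cy),(w,h),a=cv2.minAreaRect(p.astype(np.float32))
    if w<h: a-=90; w,h=h,w
    return np.round([cx,cy,w,h,(a+90)%180-90],2)
def top(c,m,zmin,zmax):
    z=cloud(c)[...,2]; return m&(z>zmin)&(z<zmax)
E
python3 - <<'E'
from h import *
c=dict(np.load("w1.npz"));H=hsv(c);P=cloud(c);z=P[...,2]
v,u=np.mgrid[0:480,0:640]
hi=(z>.084)&(z<.097)&(v<220)&(v>80)
for a,b in ((215,270),(295,340),(360,425)):
    m=hi&(u>a)&(u<b); m=cv2.morphologyEx(m.astype(np.uint8),cv2.MORPH_OPEN,np.ones((3,3)))>0
    print(rect(c,m,.09),np.median(z[m]),m.sum())
m=(H[...,2]<60)&(v<220)&(v>80)&(u>190)&(u<440)
print(rect(c,m,.024))
E
```

```text
[ 569.09 -103.69   59.14   13.72  -16.37] 0.09031225669338164 1326
[ 551.36 -162.69   59.18    7.97  -16.53] 0.0904075475191925 775
[ 533.98 -221.73   60.08   18.82  -16.57] 0.09045046544849385 1823
[ 545.45 -163.99  143.3    80.48   73.4 ]
```

{"fn": "play_rows", "kwargs": {
  "motion": [
    [[0, 0, 0.022], [0.018, 0.02, 0.01], 0.0],
    [[0, 0, 0], [0.018, 0.02, 0.03], 0.0],
    [[0, 0, 0], [0.017, 0.019, 0.03], 0.0],
    [[0, 0, 0], [0, 0, 0.03], 0.0],
    [[0, 0, 0], [0, 0, 0.02], 0.0]
  ]
}}

```text
time: 2.28
ee_pos: [0.534, -0.2218, 0.1281]
ee_rot: [-0.001, 0.99, -0.139, -0.002]
ft_force: [0.3, 0.5, -0.8]
gripper_width: 0.0441
```

```bash
python3 - <<'E'
from h import *
c=shot("wrist","w2"); s=read_state(); print(s["ee_pos"],s["ee_rot"],s["qpos"])
E
```

```text
[ 0.53252135 -0.22058984  0.12423127] [-0.00168018  0.99024181 -0.13925257 -0.00520187] [-4.51742209e-01  4.06453074e-02  1.45720465e+00  4.21384482e-06
  1.65467572e+00  1.39847183e+00]
```

View pics/w2.png

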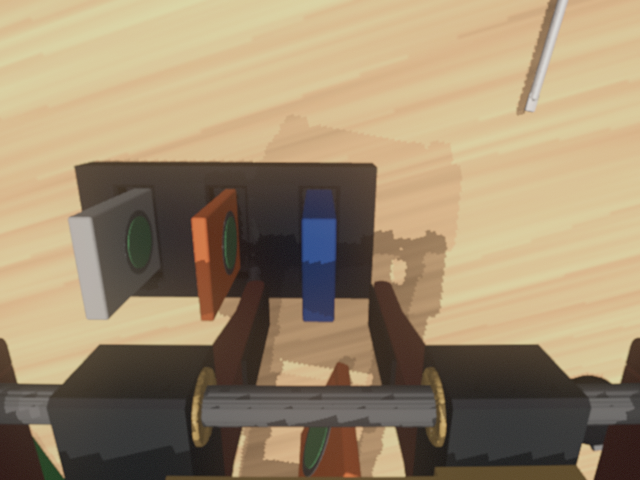

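The blue cassette is centred between the fingers at (319,268), so I descend.

{"fn": "play_rows", "kwargs": {
  "motion": [
    [[0, 0, 0], [0, 0, 0.02], 0.0],
    [[0, 0, 0], [0, 0, 0.02], 0.0],
    [[0, 0, 0], [0, 0, 0.02], 0.0],
    [[0, 0, 0], [0, 0, 0.016], 0.0],
    [[0, 0, 0], [0, 0, 0], 0.0]
  ]
}}

```text
time: 2.75
ee_pos: [0.5333, -0.2201, 0.0532]
ee_rot: [-0.001, 0.99, -0.139, -0.003]
ft_force: [-0.8, 0.2, -1.0]
gripper_width: 0.0437
```

{"fn": "play_rows", "kwargs": {
  "motion": [
    [[0, 0, 0], [0, 0, 0], 0.0],
    [[0, 0, 0], [0, 0, 0], -0.7],
    [[0, 0, 0], [0, 0, 0], -1],
    [[0, 0, 0], [0, 0, 0], -1],
    [[0, 0, 0], [0, 0, 0], -1]
  ],
  "grip_force": 25
}}

```text
time: 3.17
ee_pos: [0.5356, -0.2214, 0.0579]
ee_rot: [0.0, 0.99, -0.14, 0.001]
ft_force: [0.4, -0.3, 0.4]
gripper_width: 0.0208
```

{"fn": "play_rows", "kwargs": {
  "motion": [
    [[0, 0, 0], [0, 0, 0], -1],
    [[0, 0, 0], [0, 0, 0], -1],
    [[0, 0, 0], [0, 0, 0], -1],
    [[0, 0, 0], [0, 0, 0], -1],
    [[0, 0, 0], [0, 0, 0], -1]
  ]
}}

```text
time: 3.58
ee_pos: [0.5355, -0.2214, 0.0577]
ee_rot: [0.0, 0.99, -0.14, 0.001]
ft_force: [-1.4, 0.3, 5.3]
gripper_width: 0.0178
```

{"fn": "play_rows", "kwargs": {
  "motion": [
    [[0, 0, 0], [0, 0, -0.01], -1],
    [[0, 0, 0], [0, 0, -0.02], -1],
    [[0, 0, 0], [0, 0, -0.03], -1],
    [[0, 0, 0], [0, 0, -0.03], -1],
    [[0, 0, 0], [0, 0, -0.02], -1]
  ]
}}

```text
time: 4.0
ee_pos: [0.5352, -0.2211, 0.1692]
ee_rot: [0.0, 0.99, -0.14, 0.001]
ft_force: [0.6, 0.5, -0.9]
gripper_width: 0.018
```

```bash
python3 - <<'E'
from h import *
c=shot("wrist","w3"); s=read_state(); print(s["ee_pos"],s["ee_rot"],s["ft_force"],s["gripper_width"])
E
```

```text
[ 0.53650045 -0.22174855  0.17362252] [ 0.00112585  0.99012836 -0.14011178  0.00363948] [-0.21217671 -1.07035391  1.37536878] 0.018237553511015858
```

View pics/w3.png

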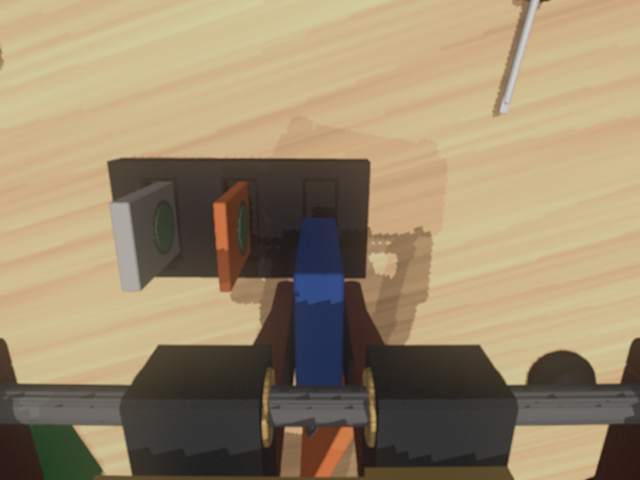

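{"fn": "play_rows", "kwargs": {
  "motion": [
    [[0, 0, -0.056], [0, 0, 0], -1],
    [[0, 0, -0.056], [0, 0, 0], -1],
    [[0, 0, -0.056], [0, 0, 0], -1],
    [[0, 0, -0.056], [0, 0, 0], -1],
    [[0, 0, -0.058], [0, 0, 0], -1]
  ]
}}

```text
time: 4.47
ee_pos: [0.5345, -0.2208, 0.1648]
ee_rot: [-0.001, 1.0, 0.002, -0.001]
ft_force: [-0.7, 0.5, -3.1]
gripper_width: 0.0181
```

{"fn": "play_rows", "kwargs": {
  "motion": [
    [[0, 0, 0], [-0.003, -0.02, 0], -1],
    [[0, 0, 0], [-0.003, -0.036, 0], -1],
    [[0, 0, 0], [-0.003, -0.036, 0], -1],
    [[0, 0, 0], [-0.003, -0.036, 0], -1],
    [[0, 0, 0], [-0.003, -0.036, 0], -1]
  ]
}}

```text
time: 4.88
ee_pos: [0.5189, -0.0556, 0.1649]
ee_rot: [-0.0, 1.0, 0.0, -0.001]
ft_force: [1.1, 0.3, -2.4]
gripper_width: 0.0178
```

{"fn": "play_rows", "kwargs": {
  "motion": [
    [[0, 0, 0], [-0.003, -0.036, 0], -1],
    [[0, 0, 0], [-0.003, -0.036, 0], -1],
    [[0, 0, 0], [-0.003, -0.036, 0], -1],
    [[0, 0, 0], [-0.003, -0.036, 0], -1],
    [[0, 0, 0], [-0.003, -0.036, 0], -1]
  ]
}}

```text
time: 5.3
ee_pos: [0.5037, 0.1245, 0.1651]
ee_rot: [0.0, 1.0, 0.0, -0.001]
ft_force: [1.3, -0.0, -2.5]
gripper_width: 0.0176
```

{"fn": "play_rows", "kwargs": {
  "motion": [
    [[0, 0, 0], [-0.003, -0.017, 0], -1],
    [[0, 0, 0], [0, 0, 0], -1],
    [[0, 0, 0], [0, 0, 0], -1],
    [[0, 0, 0], [0, 0, 0], -1],
    [[0, 0, 0], [0, 0, 0], -1]
  ]
}}

```text
time: 5.72
ee_pos: [0.5018, 0.1386, 0.1661]
ee_rot: [0.0, 1.0, -0.0, -0.0]
ft_force: [0.6, -0.1, -2.8]
gripper_width: 0.018
```

```bash
python3 - <<'E'
from h import *
for i in range(3):
  c=shot("wrist",f"w4{'abc'[i]}"); s=read_state(); print(s["ee_pos"],s["ee_rot"],s["ft_force"],s["gripper_width"])
E
```

```text
[0.50194802 0.13860358 0.16629051] [ 1.95828570e-04  9.99999819e-01 -5.12619517e-04 -2.46031097e-04] [-0.32063744 -1.3611077  -2.47786384] 0.0181385471385848
[0.50197768 0.13864892 0.16640457] [ 1.41002290e-04  9.99999829e-01 -5.43491446e-04 -1.60656368e-04] [ 0.81525736  0.70775229 -2.45832582] 0.01770192230665659
[0.5020023 0.1387648 0.1665114] [ 9.58285561e-05  9.99999874e-01 -4.86027700e-04 -8.30046576e-05] [ 0.69019572  0.66304821 -2.4759285 ] 0.018077360384009384
```

View pics/w4c.png

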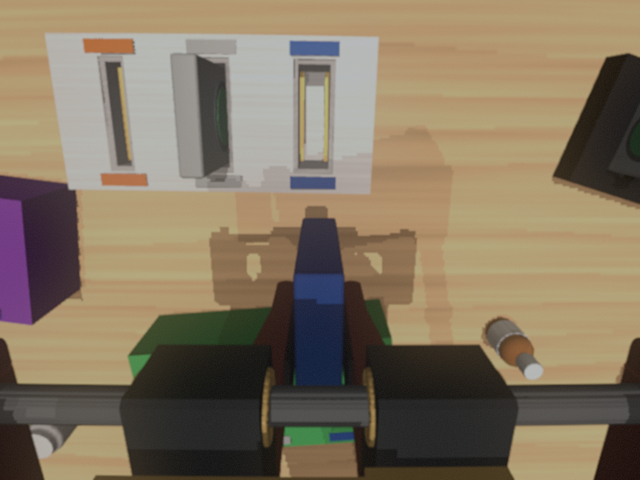

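The rack view gives blue strips at (314,48) and (313,183), orange strips at (108,46) and (124,180), and the held cassette's front top edge at row 275.

```bash
cat >> h.py <<'E'
def strips(c,col,box,z=.065):
    H=hsv(c); h=H[...,0]
    m=((h>100)&(h<125)&(H[...,1]>110)) if col=="blue" else ((h>3)&(h<15)&(H[...,1]>140))
    k,l,s,ce=cv2.connectedComponentsWithStats(m.astype(np.uint8)); out=[]
    for i in range(1,k):
        u,v=ce[i]
        if s[i,4]>80 and box[0]<u<box[2] and box[1]<v<box[3]: out.append(onplane(c,[ce[i]],z)[0]*1000)
    return np.array(out)
E
python3 - <<'E'
from h import *
for t in "ac":
    c=dict(np.load(f"w4{t}.npz"));P=cloud(c)
    for col in ("blue","orange"):
        s=strips(c,col,(40,20,400,200)); d=s[0]-s[-1]
        print(col,s[:,:2].round(1).tolist(),"mid",s.mean(0).round(2)[:2],"yaw",np.degrees(np.arctan2(d[1],d[0])).round(2))
    print("top z",np.nanmedian(P[150:155,65:90,2][...]),"racktop",np.nanmedian(P[100:140,245:285,2]))
    H=hsv(c)
    print("cass top",[ [r]+np.nanmedian(P[r,300:338],0).round(4).tolist() for r in (230,250,268,282,300,340,375)])
    b=(H[...,0]>100)&(H[...,0]<128)&(H[...,1]>110)
    for r in (225,250,290,310,330,370): 
        u=np.where(b[r,280:360])[0]+280; print(r,u.min(),u.max(),end="; ")
    print(H[265:290,320,2].tolist())
E
```

```text
blue [[620.8, 140.4]] mid [620.81 140.44] yaw 0.0
orange [[623.1, 264.4], [541.9, 266.0]] mid [582.46 265.2 ] yaw -1.09
top z 0.06540653119256629 racktop 0.06546260843808926
cass top [[230, 0.5301, 0.1382, 0.1445], [250, 0.5302, 0.138, 0.1736], [268, 0.5303, 0.1383, 0.1933], [282, 0.5272, 0.1385, 0.1989], [300, 0.5203, 0.1383, 0.1989], [340, 0.5042, 0.1383, 0.1989], [375, 0.4891, 0.1383, 0.1989]]Traceback (most recent call last):
  File "<stdin>", line 12, in <module>
    return umr_minimum(a, axis, None, out, keepdims, initial, where)
ValueError: zero-size array to reduction operation minimum which has no identity
```

```bash
python3 - <<'E'
from h import *
for t in "ac":
    c=dict(np.load(f"w4{t}.npz"));P=cloud(c);H=hsv(c).astype(int)
    if t=="a": print(H[183,300:325:6].tolist(),H[48,300:325:6].tolist(),H[310,320],H[250,320])
    F=np.asarray(c["frame"]).astype(int); m=(F[...,2]-F[...,0]>25)
    k,l,s,ce=cv2.connectedComponentsWithStats(m.astype(np.uint8))
    for i in range(1,k):
        if s[i,4]>100 and ce[i][1]<200: print(s[i],rect(c,l==i,.065), onplane(c,[ce[i]],.065)[0].round(4))
    m=(F[...,0]-F[...,2]>90)&(H[...,1]>120)
    k,l,s,ce=cv2.connectedComponentsWithStats(m.astype(np.uint8))
    for i in range(1,k):
        if s[i,4]>100 and ce[i][1]<200 and ce[i][0]<200: print("o",s[i],rect(c,l==i,.065), onplane(c,[ce[i]],.065)[0].round(4))
    # rack outline
    z=P[...,2]; v,u=np.mgrid[0:480,0:640]
    m=(abs(z-.0654)<.006)&(v<200)&(u<390)
    print("rack",rect(c,cv2.morphologyEx(m.astype(np.uint8),cv2.MORPH_CLOSE,np.ones((5,5))),.065))
    m=(H[...,0]>100)&(H[...,0]<128)&(F[...,2]-F[...,0]>15)&(v>280)&(v<375)&(u>280)&(u<360)
    e=[(np.where(m[r])[0].min(),np.where(m[r])[0].max()+1) for r in (285,300,330,360,372)]
    for r,(a,b) in zip((285,300,330,360,372),e): print(r,a,b,onplane(c,[[a-.5,r],[b-.5,r]],.199)[:,:2].mean(0).round(4))
E
```

```text
[[113, 99, 118], [113, 101, 119], [114, 102, 118], [113, 104, 118], [114, 102, 118]] [[110, 118, 143], [110, 119, 144], [110, 121, 143], [110, 118, 143], [111, 115, 144]] [114 135  66] [124  60  60]
[289  40  51  15 683] [620.77 140.63  29.87   7.72  88.77] [0.6208 0.1406 0.065 ]
[290 177  45  12 485] [539.53 142.19  28.98   7.2   88.39] [0.5395 0.1423 0.065 ]
o [ 83  39  50  13 607] [622.99 264.73  29.16   6.68  89.25] [0.6231 0.2645 0.065 ]
o [101 174  45  11 420] [541.84 266.39  28.83   6.33  88.12] [0.5419 0.2662 0.065 ]
rack [581.45 203.38 200.78  95.43  88.84]
285 294 344 [0.5262 0.1383]
300 294 344 [0.5204 0.1383]
330 294 343 [0.5084 0.1385]
360 295 343 [0.4958 0.1383]
372 296 342 [0.4905 0.1383]
[290  41  50  15 673] [620.83 140.37  29.32   7.62  88.42] [0.6208 0.1406 0.065 ]
[291 177  44  12 473] [539.47 141.91  28.33   7.26  88.79] [0.5395 0.1421 0.065 ]
o [ 84  39  49  13 579] [623.28 264.67  29.04   6.69  89.19] [0.6231 0.2648 0.065 ]
o [102 175  44  10 421] [541.82 266.42  28.62   5.96  89.68] [0.5419 0.2662 0.065 ]
rack [581.4  203.37 200.82  95.38  88.87]
285 294 344 [0.5261 0.1383]
300 294 344 [0.5203 0.1383]
330 295 343 [0.5083 0.1383]
360 295 343 [0.4957 0.1383]
372 296 342 [0.4904 0.1383]
```

{"fn": "play_rows", "kwargs": {
  "motion": [
    [[0, 0, 0.019], [0.02, 0, 0], -1],
    [[0, 0, 0], [0.03, -0.002, 0], -1],
    [[0, 0, 0], [0.02, 0.0, 0], -1],
    [[0, 0, 0], [0.0101, 0.0004, 0], -1],
    [[0, 0, 0], [0, 0, 0], -1]
  ]
}}

```text
time: 6.28
ee_pos: [0.5835, 0.1392, 0.1656]
ee_rot: [0.0, 1.0, -0.01, -0.0]
ft_force: [-0.6, -0.2, -2.9]
gripper_width: 0.018
```

{"fn": "play_rows", "kwargs": {
  "motion": [
    [[0, 0, 0], [0, 0, 0.015], -1],
    [[0, 0, 0], [0, 0, 0.015], -1],
    [[0, 0, 0], [0, 0, 0.01], -1],
    [[0, 0, 0], [0, 0, 0.004], -1],
    [[0, 0, 0], [0, 0, 0], -1]
  ]
}}

```text
time: 6.7
ee_pos: [0.5809, 0.14, 0.1213]
ee_rot: [0.0, 1.0, -0.009, -0.001]
ft_force: [0.5, -0.5, -3.1]
gripper_width: 0.0177
```

{"fn": "play_rows", "kwargs": {
  "motion": [
    [[0, 0, 0], [0, 0, 0], -1],
    [[0, 0, 0], [0, 0, 0], -1],
    [[0, 0, 0], [0, 0, 0], -1],
    [[0, 0, 0], [0, 0, 0], -1],
    [[0, 0, 0], [0, 0, 0], -1]
  ]
}}

```text
time: 7.12
ee_pos: [0.5821, 0.1404, 0.1233]
ee_rot: [-0.0, 1.0, -0.009, 0.0]
ft_force: [0.3, 0.1, -1.0]
gripper_width: 0.018
```

```bash
python3 - <<'E'
from h import *
for i in range(2):
  c=shot("wrist",f"w5{'abc'[i]}"); s=read_state(); print(s["ee_pos"],s["ee_rot"],s["ft_force"],s["gripper_width"])
shot("side","s5");shot("scene","c5")
a=cv2.imread("pics/s5.png");cv2.imwrite("pics/s5c.png",cv2.resize(a[160:330,160:360],None,fx=3.5,fy=3.5,interpolation=cv2.INTER_CUBIC))
E
```

```text
[0.58210242 0.14041509 0.1231322 ] [-5.94895264e-05  9.99958736e-01 -9.07653996e-03  3.72638219e-04] [-0.69026897 -0.18661029 -2.86402103] 0.017885488934339357
[0.58202589 0.1404063  0.12290495] [-3.53748006e-05  9.99958692e-01 -9.08692747e-03  2.01195267e-04] [-0.91454168 -0.29923837 -2.54556294] 0.017664602531288005
```

View pics/w5b.png

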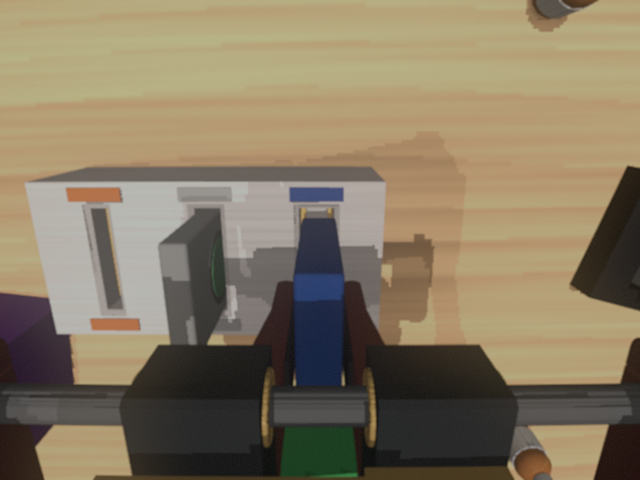

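View pics/s5c.png

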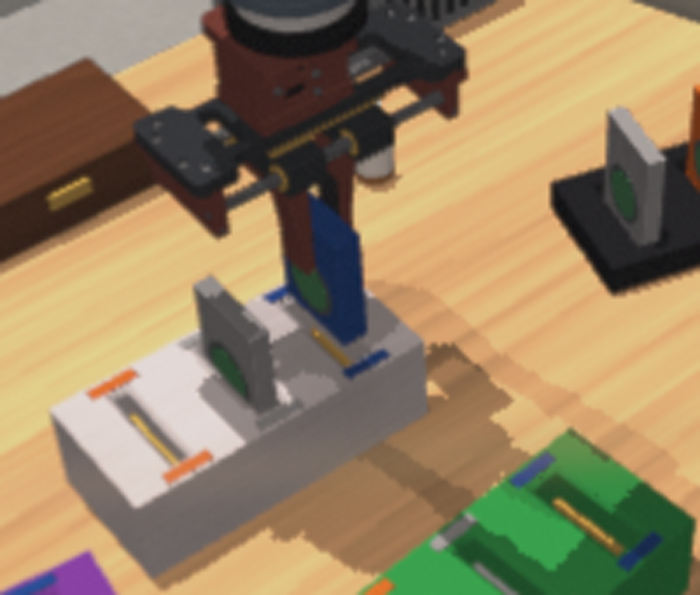

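```bash
cat >> h.py <<'E'
def blobs(c,col,z=.065):
    H=hsv(c).astype(int);F=np.asarray(c["frame"]).astype(int)
    m=(F[...,2]-F[...,0]>25) if col=="b" else (F[...,0]-F[...,2]>90)&(H[...,1]>120)
    P=cloud(c); m&=abs(P[...,2]-z)<.006
    k,l,s,ce=cv2.connectedComponentsWithStats(m.astype(np.uint8))
    for i in range(1,k):
        if s[i,4]>100: print(col,s[i],rect(c,l==i,z),(onplane(c,[ce[i]],z)[0]*1000).round(1))
def slices(c,us,rows):
    P=cloud(c)
    for r in rows: print(r,np.nanmedian(P[r,us[0]:us[1]],0).round(4))
E
python3 - <<'E'
from h import *
for t in "ab":
    c=dict(np.load(f"w5{t}.npz"));P=cloud(c)
    blobs(c,"b");blobs(c,"o")
    slices(c,(305,335),(230,250,268,285,300,340))
    z=P[...,2]; v,u=np.mgrid[0:480,0:640]
    H=hsv(c).astype(int);F=np.asarray(c["frame"]).astype(int)
    m=(F[...,2]-F[...,0]>15)&(v>280)&(v<375)&(u>280)&(u<360)
    for r in (285,300,330,360): 
        w=np.where(m[r])[0]; print(r,w.min(),w.max()+1,onplane(c,[[w.min()-.5,r],[w.max()+.5,r]],.156)[:,:2].mean(0).round(4))
    # slot edges at row 212
    m=(abs(z-.0652)<.004)&(v<340)&(u<400)&(v>170)
    if t=="b": print("rack",rect(c,cv2.morphologyEx(m.astype(np.uint8),cv2.MORPH_CLOSE,np.ones((5,5))),.065))
c=dict(np.load("w5b.npz"));print(np.asarray(c["frame"])[212,285:350].astype(int).mean(1).round().astype(int).tolist())
E
```

```text
b [290 188  53  13 685] [620.56 140.66  28.94   6.75  88.92] [620.6 140.6  65. ]
o [ 67 189  53  12 612] [622.79 264.91  29.     6.24  88.73] [622.8 264.8  65. ]
o [ 92 320  47  10 432] [541.35 266.54  28.92   6.25  89.25] [541.5 266.1  65. ]
230 [0.6104 0.1388 0.1016]
250 [0.6104 0.1391 0.1307]
268 [0.6107 0.1392 0.1508]
285 [0.6063 0.1393 0.1561]
300 [0.6006 0.1394 0.1561]
340 [0.5845 0.1397 0.1562]
285 293 344 [0.6063 0.1398]
300 293 344 [0.6005 0.1399]
330 294 343 [0.5885 0.1402]
360 295 343 [0.5759 0.1402]
b [290 188  53  13 687] [620.51 140.64  28.92   6.74  88.92] [620.5 140.6  65. ]
o [ 67 189  53  12 613] [622.76 264.97  28.89   6.24  88.76] [622.8 264.9  65. ]
o [ 91 320  48  10 434] [541.37 266.48  29.03   6.25  89.24] [541.6 266.2  65. ]
230 [0.6103 0.139  0.1014]
250 [0.6104 0.1391 0.1304]
268 [0.6104 0.1392 0.1501]
285 [0.6062 0.1393 0.1558]
300 [0.6006 0.1394 0.156 ]
340 [0.5844 0.1397 0.156 ]
285 293 344 [0.6063 0.1398]
300 294 344 [0.6006 0.1397]
330 294 343 [0.5886 0.1401]
360 295 343 [0.576  0.1402]
rack [581.78 203.49 200.77  95.87  88.85]
[164, 164, 165, 165, 165, 164, 165, 161, 147, 132, 135, 141, 140, 129, 98, 98, 125, 140, 141, 134, 125, 111, 106, 108, 108, 108, 108, 109, 109, 108, 108, 109, 108, 109, 108, 109, 108, 108, 110, 107, 107, 106, 113, 128, 133, 126, 106, 88, 97, 122, 137, 140, 140, 141, 149, 161, 165, 165, 166, 166, 165, 165, 165, 166, 165]
```

{"fn": "play_rows", "kwargs": {
  "motion": [
    [[0, 0, 0], [-0.0004, -0.0012, 0.004], -1],
    [[0, 0, 0], [0, 0, 0.004], -1],
    [[0, 0, 0], [0, 0, 0.002], -1],
    [[0, 0, 0], [0, 0, 0], -1],
    [[0, 0, 0], [0, 0, 0], -1]
  ]
}}

```text
time: 7.73
ee_pos: [0.5813, 0.1415, 0.1121]
ee_rot: [0.0, 1.0, -0.009, -0.0]
ft_force: [-0.4, 0.7, -1.3]
gripper_width: 0.0181
```

{"fn": "play_rows", "kwargs": {
  "motion": [
    [[0, 0, 0], [0, 0, 0.0005], -1],
    [[0, 0, 0], [0, 0, 0.0005], -1],
    [[0, 0, 0], [0, 0, 0.0005], -1],
    [[0, 0, 0], [0, 0, 0.0005], -1],
    [[0, 0, 0], [0, 0, 0], -1]
  ]
}}

```text
time: 8.15
ee_pos: [0.5815, 0.1416, 0.1106]
ee_rot: [-0.0, 1.0, -0.009, -0.0]
ft_force: [-0.7, -0.4, -1.6]
gripper_width: 0.018
```

{"fn": "play_rows", "kwargs": {
  "motion": [
    [[0, 0, 0], [0, 0, 0.0005], -1],
    [[0, 0, 0], [0, 0, 0.0005], -1],
    [[0, 0, 0], [0, 0, 0.0005], -1],
    [[0, 0, 0], [0, 0, 0.0005], -1],
    [[0, 0, 0], [0, 0, 0], -1]
  ]
}}

```text
time: 8.57
ee_pos: [0.5815, 0.1416, 0.1084]
ee_rot: [0.0, 1.0, -0.009, -0.0]
ft_force: [1.0, 0.4, -2.1]
gripper_width: 0.0179
```

{"fn": "play_rows", "kwargs": {
  "motion": [
    [[0, 0, 0], [0, 0, 0.0005], -1],
    [[0, 0, 0], [0, 0, 0.0005], -1],
    [[0, 0, 0], [0, 0, 0.0005], -1],
    [[0, 0, 0], [0, 0, 0.0005], -1],
    [[0, 0, 0], [0, 0, 0], -1]
  ]
}}

```text
time: 8.98
ee_pos: [0.5815, 0.1415, 0.1065]
ee_rot: [0.0, 1.0, -0.009, -0.0]
ft_force: [1.1, -0.1, -2.1]
gripper_width: 0.018
```

{"fn": "play_rows", "kwargs": {
  "motion": [
    [[0, 0, 0], [0, 0, 0.0015], -1],
    [[0, 0, 0], [0, 0, 0.0015], -1],
    [[0, 0, 0], [0, 0, 0.0015], -1],
    [[0, 0, 0], [0, 0, 0.0015], -1],
    [[0, 0, 0], [0, 0, 0], -1]
  ]
}}

```text
time: 9.4
ee_pos: [0.5813, 0.1415, 0.1]
ee_rot: [0.0, 1.0, -0.009, -0.0]
ft_force: [0.2, 0.0, -1.8]
gripper_width: 0.0178
```

{"fn": "play_rows", "kwargs": {
  "motion": [
    [[0, 0, 0], [0, 0, 0.0006], -1],
    [[0, 0, 0], [0, 0, 0.0006], -1],
    [[0, 0, 0], [0, 0, 0.0006], -1],
    [[0, 0, 0], [0, 0, 0.0006], -1],
    [[0, 0, 0], [0, 0, 0], -1]
  ]
}}

```text
time: 9.82
ee_pos: [0.5815, 0.1416, 0.0981]
ee_rot: [0.0, 1.0, -0.009, -0.0]
ft_force: [1.2, -1.1, -3.2]
gripper_width: 0.018
```

{"fn": "play_rows", "kwargs": {
  "motion": [
    [[0, 0, 0], [0, 0, 0.0004], -1],
    [[0, 0, 0], [0, 0, 0.0004], -1],
    [[0, 0, 0], [0, 0, 0.0004], -1],
    [[0, 0, 0], [0, 0, 0.0004], -1],
    [[0, 0, 0], [0, 0, 0.0004], -1]
  ]
}}

```text
time: 10.23
ee_pos: [0.5815, 0.1416, 0.0962]
ee_rot: [0.0, 1.0, -0.009, 0.0]
ft_force: [0.1, -0.5, -1.4]
gripper_width: 0.018
```

{"fn": "play_rows", "kwargs": {
  "motion": [
    [[0, 0, 0], [0, 0, 0.0005], -1],
    [[0, 0, 0], [0, 0, 0.0005], -1],
    [[0, 0, 0], [0, 0, 0.0005], -1],
    [[0, 0, 0], [0, 0, 0.0005], -1],
    [[0, 0, 0], [0, 0, 0], -1]
  ]
}}

```text
time: 10.65
ee_pos: [0.5815, 0.1416, 0.094]
ee_rot: [0.0, 1.0, -0.009, -0.0]
ft_force: [-0.0, 0.0, -2.6]
gripper_width: 0.0182
```

{"fn": "play_rows", "kwargs": {
  "motion": [
    [[0, 0, 0], [0, 0, 0.0005], -1],
    [[0, 0, 0], [0, 0, 0.0005], -1],
    [[0, 0, 0], [0, 0, 0.0005], -1],
    [[0, 0, 0], [0, 0, 0.0005], -1],
    [[0, 0, 0], [0, 0, 0], -1]
  ]
}}

```text
time: 11.07
ee_pos: [0.5815, 0.1415, 0.0921]
ee_rot: [0.0, 1.0, -0.009, -0.0]
ft_force: [-0.4, 0.4, -2.8]
gripper_width: 0.0178
```

{"fn": "play_rows", "kwargs": {
  "motion": [
    [[0, 0, 0], [0, 0, 0.0005], -1],
    [[0, 0, 0], [0, 0, 0.0005], -1],
    [[0, 0, 0], [0, 0, 0.0005], -1],
    [[0, 0, 0], [0, 0, 0.0005], -1],
    [[0, 0, 0], [0, 0, 0], -1]
  ]
}}

```text
time: 11.48
ee_pos: [0.5815, 0.1416, 0.0901]
ee_rot: [0.0, 1.0, -0.009, -0.0]
ft_force: [0.1, -0.4, -1.6]
gripper_width: 0.0179
```

{"fn": "play_rows", "kwargs": {
  "motion": [
    [[0, 0, 0], [0, 0, 0.0005], -1],
    [[0, 0, 0], [0, 0, 0.0005], -1],
    [[0, 0, 0], [0, 0, 0.0005], -1],
    [[0, 0, 0], [0, 0, 0.0005], -1],
    [[0, 0, 0], [0, 0, 0], -1]
  ]
}}

```text
time: 11.9
ee_pos: [0.5815, 0.1416, 0.0881]
ee_rot: [0.0, 1.0, -0.009, -0.0]
ft_force: [-0.3, 0.3, -2.4]
gripper_width: 0.0179
```

{"fn": "play_rows", "kwargs": {
  "motion": [
    [[0, 0, 0], [0, 0, 0.0005], -1],
    [[0, 0, 0], [0, 0, 0.0005], -1],
    [[0, 0, 0], [0, 0, 0.0005], -1],
    [[0, 0, 0], [0, 0, 0.0005], -1],
    [[0, 0, 0], [0, 0, 0], -1]
  ]
}}

```text
time: 12.32
ee_pos: [0.5815, 0.1416, 0.0861]
ee_rot: [0.0, 1.0, -0.009, -0.0]
ft_force: [-0.1, -0.0, -1.8]
gripper_width: 0.018
```

{"fn": "play_rows", "kwargs": {
  "motion": [
    [[0, 0, 0], [0, 0, 0.0005], -1],
    [[0, 0, 0], [0, 0, 0.0005], -1],
    [[0, 0, 0], [0, 0, 0.0005], -1],
    [[0, 0, 0], [0, 0, 0.0005], -1],
    [[0, 0, 0], [0, 0, 0], -1]
  ]
}}

```text
time: 12.73
ee_pos: [0.5815, 0.1416, 0.0841]
ee_rot: [0.0, 1.0, -0.009, -0.0]
ft_force: [0.6, 0.0, -2.9]
gripper_width: 0.0178
```

{"fn": "play_rows", "kwargs": {
  "motion": [
    [[0, 0, 0], [0, 0, 0.0005], -1],
    [[0, 0, 0], [0, 0, 0.0005], -1],
    [[0, 0, 0], [0, 0, 0.0005], -1],
    [[0, 0, 0], [0, 0, 0.0005], -1],
    [[0, 0, 0], [0, 0, 0], -1]
  ]
}}

```text
time: 13.15
ee_pos: [0.5816, 0.1416, 0.0822]
ee_rot: [-0.0, 1.0, -0.009, 0.0]
ft_force: [-0.6, 0.1, -2.2]
gripper_width: 0.0179
```

{"fn": "play_rows", "kwargs": {
  "motion": [
    [[0, 0, 0], [0, 0, 0.0005], -1],
    [[0, 0, 0], [0, 0, 0.0005], -1],
    [[0, 0, 0], [0, 0, 0.0005], -1],
    [[0, 0, 0], [0, 0, 0.0005], -1],
    [[0, 0, 0], [0, 0, 0], -1]
  ]
}}

```text
time: 13.57
ee_pos: [0.5816, 0.1416, 0.0809]
ee_rot: [-0.0, 1.0, -0.009, 0.0]
ft_force: [-3.2, -1.6, 2.6]
gripper_width: 0.0181
```

{"fn": "play_rows", "kwargs": {
  "motion": [
    [[0, 0, 0], [0, 0, 0.0004], -1],
    [[0, 0, 0], [0, 0, 0.0004], -1],
    [[0, 0, 0], [0, 0, 0], -1],
    [[0, 0, 0], [0, 0, 0], -1],
    [[0, 0, 0], [0, 0, 0], -1]
  ]
}}

```text
time: 13.98
ee_pos: [0.5816, 0.1416, 0.0803]
ee_rot: [-0.0, 1.0, -0.009, 0.0]
ft_force: [-3.5, -1.2, 6.1]
gripper_width: 0.0179
```

{"fn": "play_rows", "kwargs": {
  "motion": [
    [[0, 0, 0], [0, 0, 0], -1],
    [[0, 0, 0], [0, 0, 0], -1],
    [[0, 0, 0], [0, 0, 0], -1],
    [[0, 0, 0], [0, 0, 0], -1],
    [[0, 0, 0], [0, 0, 0], -1]
  ]
}}

```text
time: 14.4
ee_pos: [0.5817, 0.1416, 0.0803]
ee_rot: [-0.0, 1.0, -0.009, 0.0]
ft_force: [-4.7, -0.4, 5.6]
gripper_width: 0.0181
```

{"fn": "play_rows", "kwargs": {
  "motion": [
    [[0, 0, 0], [0, 0, 0], -1],
    [[0, 0, 0], [0, 0, 0], -1],
    [[0, 0, 0], [0, 0, -0.0007], -1],
    [[0, 0, 0], [0, 0, -0.0007], -1],
    [[0, 0, 0], [0, 0, -0.0006], -1]
  ]
}}

```text
time: 14.82
ee_pos: [0.5816, 0.1416, 0.0814]
ee_rot: [-0.0, 1.0, -0.009, 0.0]
ft_force: [-1.5, -0.9, 1.1]
gripper_width: 0.0178
```

{"fn": "play_rows", "kwargs": {
  "motion": [
    [[0, 0, 0], [0, 0, 0], -0.55],
    [[0, 0, 0], [0, 0, 0], -0.4],
    [[0, 0, 0], [0, 0, 0], -0.2],
    [[0, 0, 0], [0, 0, 0], 0.0],
    [[0, 0, 0], [0, 0, 0], 0.0]
  ]
}}

```text
time: 15.23
ee_pos: [0.5815, 0.1416, 0.0811]
ee_rot: [0.0, 1.0, -0.009, -0.0]
ft_force: [-0.1, -0.0, -0.2]
gripper_width: 0.0419
```

```bash
python3 - <<'E'
from h import *
c=shot("wrist","w6"); s=read_state(); print(s["ee_pos"],s["ft_force"],s["gripper_width"])
blobs(c,"b");blobs(c,"o")
slices(c,(305,335),(250,268,285,300,340))
E
```

```text
[0.58153846 0.14157829 0.08122023] [-1.32576245 -0.0860612   0.62222415] 0.043240505388618664
b [ 286  203   65   17 1091] [620.4  140.67  29.22   7.46  88.92] [620.5 140.8  65. ]
o [ 15 204  65  15 933] [622.89 265.1   29.31   6.62  88.75] [622.9 265.   65. ]
o [ 50 358  39  12 394] [541.68 271.13  20.35   6.67  89.57] [541.9 272.4  65. ]
250 [0.6097 0.1403 0.0881]
268 [0.6097 0.1405 0.108 ]
285 [0.606  0.1404 0.1144]
300 [0.6003 0.1407 0.1146]
340 [0.584  0.1408 0.1142]
```

View pics/w6.png

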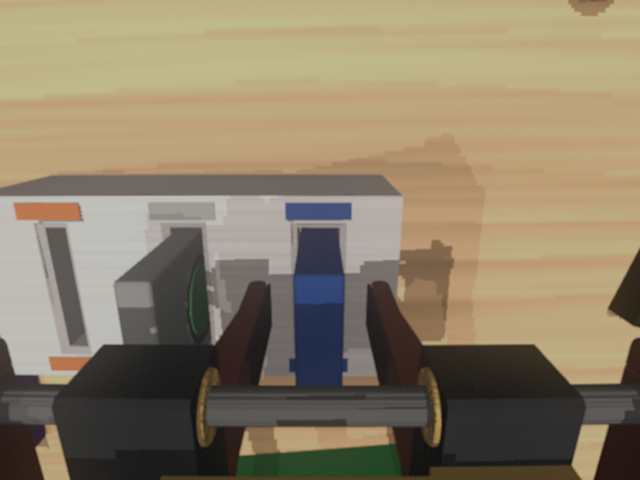

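{"fn": "play_rows", "kwargs": {
  "motion": [
    [[0, 0, 0], [0, 0, -0.01], 0.0],
    [[0, 0, 0], [0, 0, -0.03], 0.0],
    [[0, 0, 0], [0, 0, -0.03], 0.0],
    [[0, 0, 0], [-0.003, 0.02, -0.03], 0.0],
    [[0, 0, 0], [-0.003, 0.037, 0], 0.0]
  ]
}}

```text
time: 15.7
ee_pos: [0.5767, 0.0872, 0.1901]
ee_rot: [-0.001, 1.0, -0.007, 0.006]
ft_force: [1.5, 0.1, 0.7]
gripper_width: 0.0443
```

{"fn": "play_rows", "kwargs": {
  "motion": [
    [[0, 0, 0], [-0.003, 0.038, 0], 0.0],
    [[0, 0, 0], [-0.003, 0.038, 0], 0.0],
    [[0, 0, 0], [-0.003, 0.038, 0], 0.0],
    [[0, 0, 0], [-0.003, 0.038, 0], 0.0],
    [[0, 0, 0], [-0.003, 0.038, 0], 0.0]
  ]
}}

```text
time: 16.12
ee_pos: [0.5557, -0.1067, 0.1826]
ee_rot: [0.0, 1.0, -0.009, 0.001]
ft_force: [0.7, -0.1, 0.2]
gripper_width: 0.0438
```

{"fn": "play_rows", "kwargs": {
  "motion": [
    [[0, 0, 0], [-0.003, 0.038, 0], 0.0],
    [[0, 0, 0], [-0.003, 0.02, 0], 0.0],
    [[0, 0, 0.09], [0, 0, 0], 0.0],
    [[0, 0, 0.09], [0, 0, 0], 0.0],
    [[0, 0, 0.09], [0, 0, 0.0], 0.0]
  ]
}}

```text
time: 16.53
ee_pos: [0.5489, -0.1637, 0.1823]
ee_rot: [0.0, 0.989, -0.147, 0.0]
ft_force: [-0.9, -0.9, 0.4]
gripper_width: 0.044
```

{"fn": "play_rows", "kwargs": {
  "motion": [
    [[0, 0, 0], [0, 0, 0.02], 0.0],
    [[0, 0, 0], [0, 0, 0.02], 0.0],
    [[0, 0, 0], [0, 0, 0.012], 0.0],
    [[0, 0, 0], [0, 0, 0], 0.0],
    [[0, 0, 0], [0, 0, 0], 0.0]
  ]
}}

```text
time: 16.95
ee_pos: [0.5487, -0.1627, 0.1293]
ee_rot: [-0.0, 0.99, -0.144, -0.001]
ft_force: [0.8, 0.4, 0.0]
gripper_width: 0.0439
```

```bash
python3 - <<'E'
from h import *
c=shot("wrist","w7"); s=read_state(); print(s["ee_pos"],s["ee_rot"],s["ft_force"],s["gripper_width"])
H=hsv(c);P=cloud(c);z=P[...,2]
for n,m in (("or",(H[...,0]<15)&(H[...,1]>130)&(z>.085)&(z<.096)),):
    m=cv2.morphologyEx(m.astype(np.uint8),cv2.MORPH_OPEN,np.ones((3,3)))
    print(rect(c,m,.09))
E
```

```text
[ 0.54923241 -0.16292782  0.13044691] [ 7.55759006e-05  9.89643195e-01 -1.43548546e-01  3.94468152e-04] [-0.53090031  0.37195639  0.58126442] 0.04350111419889663
[ 552.17 -162.56   60.12    7.67  -16.34]
```

View pics/w7.png

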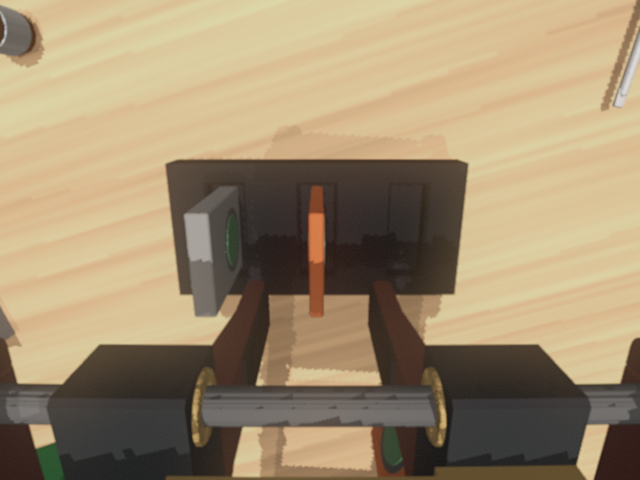

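Orange is centred between the fingers, with its top at (316,265). I shift slightly, descend and grip.

{"fn": "play_rows", "kwargs": {
  "motion": [
    [[0, 0, 0], [0.0024, -0.001, 0.02], 0.0],
    [[0, 0, 0], [0, 0, 0.02], 0.0],
    [[0, 0, 0], [0, 0, 0.02], 0.0],
    [[0, 0, 0], [0, 0, 0.013], 0.0],
    [[0, 0, 0], [0, 0, 0], 0.0]
  ]
}}

```text
time: 17.42
ee_pos: [0.5505, -0.1622, 0.0542]
ee_rot: [-0.0, 0.99, -0.144, -0.002]
ft_force: [-0.4, -0.1, -0.9]
gripper_width: 0.0439
```

{"fn": "play_rows", "kwargs": {
  "motion": [
    [[0, 0, 0], [0, 0, 0], 0.0],
    [[0, 0, 0], [0, 0, 0], 0.0],
    [[0, 0, 0], [0, 0, 0], -0.7],
    [[0, 0, 0], [0, 0, 0], -1],
    [[0, 0, 0], [0, 0, 0], -1]
  ],
  "grip_force": 20
}}

```text
time: 17.83
ee_pos: [0.5521, -0.1628, 0.0576]
ee_rot: [0.0, 0.99, -0.144, 0.001]
ft_force: [-0.3, -0.5, -0.8]
gripper_width: 0.0275
```

{"fn": "play_rows", "kwargs": {
  "motion": [
    [[0, 0, 0], [0, 0, 0], -1],
    [[0, 0, 0], [0, 0, 0], -1],
    [[0, 0, 0], [0, 0, 0], -1],
    [[0, 0, 0], [0, 0, 0], -1],
    [[0, 0, 0], [0, 0, 0], -1]
  ]
}}

```text
time: 18.25
ee_pos: [0.5516, -0.1626, 0.0565]
ee_rot: [0.0, 0.99, -0.144, 0.0]
ft_force: [-0.2, -1.3, 1.0]
gripper_width: 0.0075
```

{"fn": "play_rows", "kwargs": {
  "motion": [
    [[0, 0, 0], [0, 0, -0.01], -1],
    [[0, 0, 0], [0, 0, -0.03], -1],
    [[0, 0, 0], [0, 0, -0.035], -1],
    [[0, 0, 0], [0, 0, -0.035], -1],
    [[0, 0, 0], [0, 0, -0.03], -1]
  ]
}}

```text
time: 18.67
ee_pos: [0.5515, -0.1626, 0.1994]
ee_rot: [0.0, 0.99, -0.144, 0.001]
ft_force: [0.3, -0.4, -0.6]
gripper_width: 0.008
```

{"fn": "play_rows", "kwargs": {
  "motion": [
    [[0, 0, -0.09], [0, 0, 0], -1],
    [[0, 0, -0.09], [0, 0, 0], -1],
    [[0, 0, -0.089], [0, 0, 0], -1],
    [[0, 0, 0], [-0.005, -0.015, 0], -1],
    [[0, 0, 0], [-0.005, -0.035, 0], -1]
  ]
}}

```text
time: 19.08
ee_pos: [0.5419, -0.1141, 0.1961]
ee_rot: [0.001, 1.0, -0.013, -0.001]
ft_force: [0.2, 0.1, -0.5]
gripper_width: 0.0077
```

{"fn": "play_rows", "kwargs": {
  "motion": [
    [[0, 0, 0], [-0.005, -0.036, 0], -1],
    [[0, 0, 0], [-0.005, -0.036, 0], -1],
    [[0, 0, 0], [-0.005, -0.036, 0], -1],
    [[0, 0, 0], [-0.005, -0.036, 0], -1],
    [[0, 0, 0], [-0.005, -0.036, 0], -1]
  ]
}}

```text
time: 19.5
ee_pos: [0.5197, 0.0704, 0.1968]
ee_rot: [-0.0, 1.0, -0.011, -0.0]
ft_force: [0.1, 0.2, -1.1]
gripper_width: 0.0079
```

{"fn": "play_rows", "kwargs": {
  "motion": [
    [[0, 0, 0], [-0.005, -0.036, 0], -1],
    [[0, 0, 0], [-0.005, -0.036, 0], -1],
    [[0, 0, 0], [-0.005, -0.036, 0], -1],
    [[0, 0, 0], [-0.005, -0.036, 0], -1],
    [[0, 0, 0], [-0.004, -0.036, 0], -1]
  ]
}}

```text
time: 19.92
ee_pos: [0.4988, 0.2508, 0.1969]
ee_rot: [-0.0, 1.0, -0.011, -0.0]
ft_force: [0.3, -0.1, -1.5]
gripper_width: 0.0076
```

{"fn": "play_rows", "kwargs": {
  "motion": [
    [[0, 0, 0], [0, -0.017, 0], -1],
    [[0, 0, 0], [0, 0, 0], -1],
    [[0, 0, 0], [0, 0, 0], -1],
    [[0, 0, 0], [0, 0, 0], -1],
    [[0, 0, 0], [0, 0, 0], -1]
  ]
}}

```text
time: 20.33
ee_pos: [0.5007, 0.2644, 0.1966]
ee_rot: [0.0, 1.0, -0.011, 0.0]
ft_force: [0.3, 0.2, -0.5]
gripper_width: 0.008
```

```bash
cat >> h.py <<'E'
def held(c,z,u0=290,u1=350,rows=(285,300,330,360)):
    H=hsv(c).astype(int)
    m=((H[...,0]<16)|(H[...,0]>175))&(H[...,1]>150)
    for r in rows:
        w=np.where(m[r,u0:u1])[0]+u0
        if len(w): print(r,w.min(),w.max()+1,onplane(c,[[w.min()-.5,r],[w.max()+.5,r]],z)[:,:2].mean(0).round(4))
E
python3 - <<'E'
from h import *
for t in "ab":
    c=shot("wrist","w8"+t); s=read_state(); print(s["ee_pos"],s["ee_rot"],s["ft_force"],s["gripper_width"])
blobs(c,"b");blobs(c,"o")
slices(c,(316,323),(230,250,268,272,276,280,285,300,340))
E
```

```text
[0.50089829 0.26435635 0.19666472] [ 6.86944830e-05  9.99943136e-01 -1.06634772e-02  1.03205687e-04] [ 0.18582574  0.02681077 -0.4467216 ] 0.007810864042729659
[0.50096304 0.26435476 0.19667493] [ 2.98590702e-05  9.99943078e-01 -1.06689063e-02  1.20867043e-04] [ 0.53841518 -1.15211824 -1.57944022] 0.007576792509725711
b [477  44  44  12 521] [620.9  139.99  29.62   6.87  89.34] [620.9 140.1  65. ]
b [465 165  41  11 377] [539.87 141.52  29.33   7.28  88.94] [539.4 141.5  65. ]
b [144 189  42  15 473] [525.92 377.41  30.51   8.76  82.13] [525.9 377.7  65. ]
b [146 289  38  13 379] [445.27 388.36  29.74   8.94  82.6 ] [445.4 388.3  65. ]
b [476 318  38  13 364] [413.45 120.8   30.64   9.05 -85.18] [413.5 120.8  65. ]
o [293  44  42  11 446] [623.31 264.44  27.54   6.2   88.75] [623.2 264.5  65. ]
o [295 167  40   9 351] [541.68 265.78  28.39   5.8   88.74] [541.7 266.1  65. ]
o [  0 174  18  11 161] [541.43 492.65  12.9    6.98  82.08] [541.4 492.7  65. ]
o [  0 274  29  11 222] [461.65 508.3   22.88   7.05  83.41] [461.6 508.4  65. ]
230 [0.5304 0.2631 0.1791]
250 [0.5304 0.2631 0.2074]
268 [0.5305 0.2632 0.2271]
272 [0.5302 0.2632 0.2301]
276 [0.529  0.2632 0.2306]
280 [0.5274 0.2633 0.2305]
285 [0.5258 0.2633 0.2311]
300 [0.5199 0.2634 0.2307]
340 [0.504  0.2638 0.2309]
```

View pics/w8b.png

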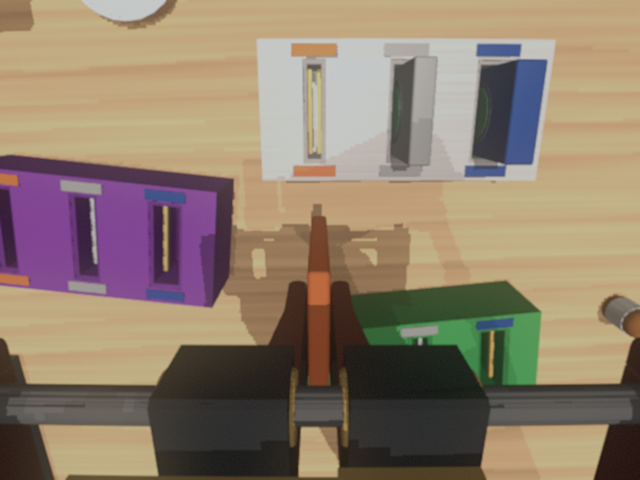

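{"fn": "play_rows", "kwargs": {
  "motion": [
    [[0, 0, 0], [0.02, -0.001, 0], -1],
    [[0, 0, 0], [0.03, -0.001, 0], -1],
    [[0, 0, 0], [0.022, -0.001, 0], -1],
    [[0, 0, 0], [0.01, -0.0002, 0], -1],
    [[0, 0, 0], [0, 0, 0.01], -1]
  ]
}}

```text
time: 20.85
ee_pos: [0.5854, 0.2658, 0.1876]
ee_rot: [-0.0, 1.0, -0.011, 0.001]
ft_force: [0.3, 0.4, -0.4]
gripper_width: 0.0078
```

{"fn": "play_rows", "kwargs": {
  "motion": [
    [[0, 0, 0], [0, 0, 0.02], -1],
    [[0, 0, 0], [0, 0, 0.02], -1],
    [[0, 0, 0], [0, 0, 0.015], -1],
    [[0, 0, 0], [0, 0, 0.008], -1],
    [[0, 0, 0], [0, 0, 0], -1]
  ]
}}

```text
time: 21.27
ee_pos: [0.5812, 0.2661, 0.1204]
ee_rot: [0.001, 1.0, -0.01, -0.002]
ft_force: [0.4, -1.1, -0.9]
gripper_width: 0.0075
```

{"fn": "play_rows", "kwargs": {
  "motion": [
    [[0, 0, 0], [0, 0, 0], -1],
    [[0, 0, 0], [0, 0, 0], -1],
    [[0, 0, 0], [0, 0, 0], -1],
    [[0, 0, 0], [0, 0, 0], -1],
    [[0, 0, 0], [0, 0, 0], -1]
  ]
}}

```text
time: 21.68
ee_pos: [0.5831, 0.2673, 0.1245]
ee_rot: [-0.0, 1.0, -0.01, 0.001]
ft_force: [0.5, -0.0, -1.2]
gripper_width: 0.0081
```

```bash
python3 - <<'E'
from h import *
for t in "ab":
    c=shot("wrist","w9"+t); s=read_state(); print(s["ee_pos"],s["ee_rot"],s["ft_force"],s["gripper_width"])
    blobs(c,"b");blobs(c,"o")
    slices(c,(316,323),(230,250,268,280,285,300,340)); held(c,.157)
print(np.asarray(c["frame"])[207,285:350].astype(int).mean(1).round().astype(int).tolist())
E
```

```text
[0.58308975 0.26720327 0.12417582] [-2.04449916e-04  9.99953871e-01 -9.58896017e-03  5.14876839e-04] [ 0.34784994  0.1489897  -1.48212097] 0.007660119977422652
b [517 185  54  14 690] [620.48 139.88  29.6    7.39  89.04] [620.3 139.8  65. ]
b [498 316  33  12 291] [539.03 146.01  20.28   7.64  88.51] [538.7 147.6  65. ]
b [120 339  50  17 604] [525.51 377.96  30.95   9.18  82.33] [525.6 377.8  65. ]
b [125 442  30  12 278] [445.57 393.97  20.1    8.81  82.46] [445.6 394.   65. ]
b [505 471  44   9 328] [414.62 120.57  31.64   7.5   87.61] [414.  119.5  65. ]
o [295 185  53  13 639] [623.01 264.62  29.02   6.75  88.87] [622.8 264.6  65. ]
230 [0.6127 0.266  0.1069]
250 [0.6127 0.2661 0.1353]
268 [0.6127 0.2661 0.1547]
280 [0.6099 0.2662 0.1589]
285 [0.6078 0.2662 0.1583]
300 [0.6021 0.2663 0.1582]
340 [0.5862 0.2666 0.1585]
285 308 330 [0.6072 0.2664]
300 307 330 [0.6014 0.2667]
330 308 330 [0.5894 0.2668]
360 297 330 [0.5768 0.2691]
[0.58299186 0.26714013 0.12390846] [-1.12129616e-04  9.99953793e-01 -9.60707498e-03  3.21949560e-04] [ 0.53627337 -0.34789809 -2.12983651] 0.007884566478
[... 419 characters left out ...]
185  53  13 675] [622.95 264.58  28.99   6.75  88.87] [622.9 264.4  65. ]
230 [0.6126 0.266  0.1065]
250 [0.6126 0.2661 0.1349]
268 [0.6125 0.2661 0.1541]
280 [0.6096 0.2662 0.1581]
285 [0.6076 0.2662 0.1578]
300 [0.6021 0.2663 0.1581]
340 [0.5863 0.2666 0.1586]
285 308 330 [0.6073 0.2664]
300 307 330 [0.6015 0.2667]
330 308 330 [0.5895 0.2667]
360 308 330 [0.5769 0.267 ]
[171, 171, 171, 171, 170, 171, 171, 172, 172, 172, 171, 172, 170, 171, 172, 172, 171, 172, 173, 173, 172, 167, 151, 136, 141, 147, 143, 138, 138, 144, 147, 148, 149, 157, 167, 172, 174, 173, 161, 143, 142, 146, 139, 115, 108, 130, 145, 146, 146, 148, 157, 171, 174, 175, 174, 174, 175, 174, 174, 173, 173, 174, 174, 174, 174]
```

View pics/w9b.png

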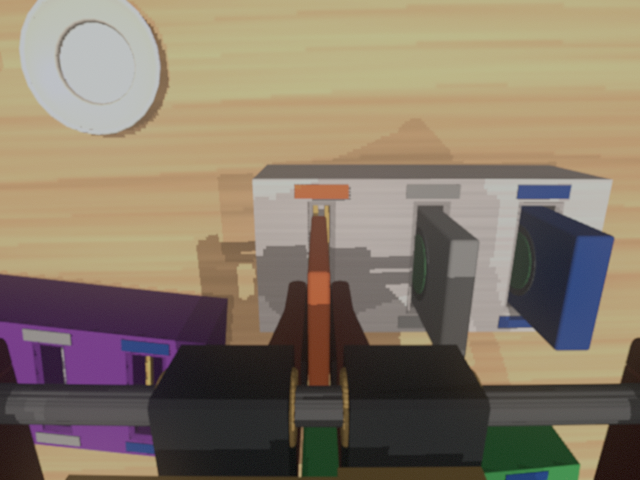

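{"fn": "play_rows", "kwargs": {
  "motion": [
    [[0, 0, 0], [-0.0002, 0.0015, 0.004], -1],
    [[0, 0, 0], [0, 0, 0.004], -1],
    [[0, 0, 0], [0, 0, 0.003], -1],
    [[0, 0, 0], [0, 0, 0], -1],
    [[0, 0, 0], [0, 0, 0], -1]
  ]
}}

```text
time: 22.2
ee_pos: [0.5823, 0.2655, 0.1117]
ee_rot: [0.0, 1.0, -0.01, -0.001]
ft_force: [-1.2, -0.1, -1.3]
gripper_width: 0.008
```

```bash
python3 - <<'E'
from h import *
c=shot("wrist","w10"); s=read_state(); print(s["ee_pos"],s["ft_force"])
blobs(c,"o")
slices(c,(316,323),(250,268,280,285,300,340)); held(c,.147)
c=shot("side","s10");cv2.imwrite("pics/s10c.png",cv2.resize(c["frame"][180:330,160:360,::-1],None,fx=4,fy=4,interpolation=cv2.INTER_CUBIC))
E
```

```text
[0.58252649 0.26551046 0.11214826] [-0.66984632 -0.78154397 -1.3624163 ]
o [290 188  56  14 761] [622.65 264.7   28.98   6.93  88.86] [622.7 264.4  65. ]
250 [0.6119 0.2643 0.1227]
268 [0.6119 0.2644 0.1417]
280 [0.609  0.2646 0.1457]
285 [0.607  0.2645 0.1455]
300 [0.6015 0.2646 0.1459]
340 [0.5852 0.2649 0.1454]
285 308 330 [0.6077 0.2646]
300 307 330 [0.602  0.2649]
330 308 330 [0.5903 0.265 ]
360 308 330 [0.5779 0.2652]
```

View pics/s10c.png

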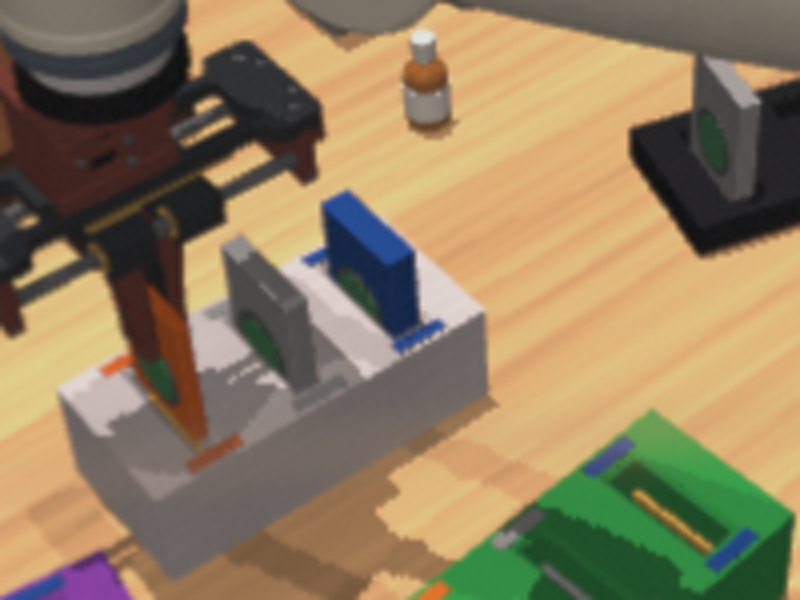

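The orange cassette is aligned within about 0.3 mm over the slot, so I insert it gently.

{"fn": "play_rows", "kwargs": {
  "motion": [
    [[0, 0, 0], [0, 0, 0.0005], -1],
    [[0, 0, 0], [0, 0, 0.0005], -1],
    [[0, 0, 0], [0, 0, 0.0005], -1],
    [[0, 0, 0], [0, 0, 0.0005], -1],
    [[0, 0, 0], [0, 0, 0], -1]
  ]
}}

```text
time: 22.72
ee_pos: [0.5826, 0.2656, 0.1103]
ee_rot: [0.0, 1.0, -0.01, -0.0]
ft_force: [-0.5, -0.0, -1.7]
gripper_width: 0.0079
```

{"fn": "play_rows", "kwargs": {
  "motion": [
    [[0, 0, 0], [0, 0, 0.0005], -1],
    [[0, 0, 0], [0, 0, 0.0005], -1],
    [[0, 0, 0], [0, 0, 0.0005], -1],
    [[0, 0, 0], [0, 0, 0], -1],
    [[0, 0, 0], [0, 0, 0], -1]
  ]
}}

```text
time: 23.13
ee_pos: [0.5826, 0.2656, 0.1089]
ee_rot: [0.0, 1.0, -0.01, -0.0]
ft_force: [0.3, 0.3, -1.1]
gripper_width: 0.0084
```

{"fn": "play_rows", "kwargs": {
  "motion": [
    [[0, 0, 0], [0, 0, 0.0005], -1],
    [[0, 0, 0], [0, 0, 0.0005], -1],
    [[0, 0, 0], [0, 0, 0.0005], -1],
    [[0, 0, 0], [0, 0, 0.0005], -1],
    [[0, 0, 0], [0, 0, 0], -1]
  ]
}}

```text
time: 23.55
ee_pos: [0.5825, 0.2655, 0.1067]
ee_rot: [0.0, 1.0, -0.01, -0.0]
ft_force: [-0.1, 0.4, -1.5]
gripper_width: 0.0076
```

{"fn": "play_rows", "kwargs": {
  "motion": [
    [[0, 0, 0], [0, 0, 0.0005], -1],
    [[0, 0, 0], [0, 0, 0.0005], -1],
    [[0, 0, 0], [0, 0, 0.0005], -1],
    [[0, 0, 0], [0, 0, 0.0005], -1],
    [[0, 0, 0], [0, 0, 0], -1]
  ]
}}

```text
time: 23.97
ee_pos: [0.5826, 0.2656, 0.1048]
ee_rot: [0.0, 1.0, -0.01, -0.0]
ft_force: [-0.4, 0.2, -1.2]
gripper_width: 0.0082
```

{"fn": "play_rows", "kwargs": {
  "motion": [
    [[0, 0, 0], [0, 0, 0.0015], -1],
    [[0, 0, 0], [0, 0, 0.0015], -1],
    [[0, 0, 0], [0, 0, 0.0015], -1],
    [[0, 0, 0], [0, 0, 0.0015], -1],
    [[0, 0, 0], [0, 0, 0], -1]
  ]
}}

```text
time: 24.38
ee_pos: [0.5824, 0.2655, 0.0983]
ee_rot: [0.0, 1.0, -0.01, -0.0]
ft_force: [-0.0, -0.1, -1.8]
gripper_width: 0.0079
```

{"fn": "play_rows", "kwargs": {
  "motion": [
    [[0, 0, 0], [0, 0, 0.0005], -1],
    [[0, 0, 0], [0, 0, 0.0005], -1],
    [[0, 0, 0], [0, 0, 0.0005], -1],
    [[0, 0, 0], [0, 0, 0.0005], -1],
    [[0, 0, 0], [0, 0, 0], -1]
  ]
}}

```text
time: 24.8
ee_pos: [0.5826, 0.2656, 0.0968]
ee_rot: [0.0, 1.0, -0.01, -0.0]
ft_force: [-0.4, -0.3, -1.3]
gripper_width: 0.0081
```

{"fn": "play_rows", "kwargs": {
  "motion": [
    [[0, 0, 0], [0, 0, 0.0005], -1],
    [[0, 0, 0], [0, 0, 0.0005], -1],
    [[0, 0, 0], [0, 0, 0.0005], -1],
    [[0, 0, 0], [0, 0, 0.0005], -1],
    [[0, 0, 0], [0, 0, 0], -1]
  ]
}}

```text
time: 25.22
ee_pos: [0.5825, 0.2655, 0.0947]
ee_rot: [0.0, 1.0, -0.01, -0.0]
ft_force: [-0.2, 0.9, -1.7]
gripper_width: 0.0079
```

{"fn": "play_rows", "kwargs": {
  "motion": [
    [[0, 0, 0], [0, 0, 0.0005], -1],
    [[0, 0, 0], [0, 0, 0.0005], -1],
    [[0, 0, 0], [0, 0, 0.0005], -1],
    [[0, 0, 0], [0, 0, 0.0005], -1],
    [[0, 0, 0], [0, 0, 0], -1]
  ]
}}

```text
time: 25.63
ee_pos: [0.5825, 0.2655, 0.0928]
ee_rot: [0.0, 1.0, -0.01, -0.0]
ft_force: [-0.5, -0.3, -1.8]
gripper_width: 0.0076
```

{"fn": "play_rows", "kwargs": {
  "motion": [
    [[0, 0, 0], [0, 0, 0.0005], -1],
    [[0, 0, 0], [0, 0, 0.0005], -1],
    [[0, 0, 0], [0, 0, 0.0005], -1],
    [[0, 0, 0], [0, 0, 0.0005], -1],
    [[0, 0, 0], [0, 0, 0], -1]
  ]
}}

```text
time: 26.05
ee_pos: [0.5827, 0.2656, 0.0914]
ee_rot: [-0.0, 1.0, -0.01, 0.0]
ft_force: [-0.5, -1.0, 1.5]
gripper_width: 0.0078
```

{"fn": "play_rows", "kwargs": {
  "motion": [
    [[0, 0, 0], [0, 0, 0.0004], -1],
    [[0, 0, 0], [0, 0, 0.0004], -1],
    [[0, 0, 0], [0, 0, 0.0004], -1],
    [[0, 0, 0], [0, 0, 0], -1],
    [[0, 0, 0], [0, 0, 0], -1]
  ]
}}

```text
time: 26.47
ee_pos: [0.5827, 0.2656, 0.0905]
ee_rot: [-0.0, 1.0, -0.01, 0.0]
ft_force: [-2.2, -0.6, 4.4]
gripper_width: 0.0083
```

{"fn": "play_rows", "kwargs": {
  "motion": [
    [[0, 0, 0], [0, 0, 0.0004], -1],
    [[0, 0, 0], [0, 0, 0.0002], -1],
    [[0, 0, 0], [0, 0, 0], -1],
    [[0, 0, 0], [0, 0, 0], -1],
    [[0, 0, 0], [0, 0, 0], -1]
  ]
}}

```text
time: 26.88
ee_pos: [0.5827, 0.2656, 0.0902]
ee_rot: [-0.0, 1.0, -0.01, 0.0]
ft_force: [-2.7, -1.4, 6.5]
gripper_width: 0.0078
```

{"fn": "play_rows", "kwargs": {
  "motion": [
    [[0, 0, 0], [0, 0, 0], -1],
    [[0, 0, 0], [0, 0, 0], -1],
    [[0, 0, 0], [0, 0, 0], -1],
    [[0, 0, 0], [0, 0, 0], -1],
    [[0, 0, 0], [0, 0, 0], -1]
  ]
}}

```text
time: 27.3
ee_pos: [0.5827, 0.2656, 0.0902]
ee_rot: [-0.0, 1.0, -0.01, 0.0]
ft_force: [-2.9, -1.5, 6.5]
gripper_width: 0.0079
```

{"fn": "play_rows", "kwargs": {
  "motion": [
    [[0, 0, 0], [0, 0, 0], -1],
    [[0, 0, 0], [0, 0, 0], -1],
    [[0, 0, 0], [0, 0, -0.0007], -1],
    [[0, 0, 0], [0, 0, -0.0007], -1],
    [[0, 0, 0], [0, 0, -0.0006], -1]
  ]
}}

```text
time: 27.72
ee_pos: [0.5827, 0.2656, 0.0913]
ee_rot: [-0.0, 1.0, -0.01, 0.0]
ft_force: [-1.1, -0.7, 1.6]
gripper_width: 0.008
```

{"fn": "play_rows", "kwargs": {
  "motion": [
    [[0, 0, 0], [0, 0, 0], -0.7],
    [[0, 0, 0], [0, 0, 0], -0.5],
    [[0, 0, 0], [0, 0, 0], -0.3],
    [[0, 0, 0], [0, 0, 0], -0.1],
    [[0, 0, 0], [0, 0, 0], -0.1]
  ]
}}

```text
time: 28.13
ee_pos: [0.5826, 0.2655, 0.0907]
ee_rot: [0.0, 1.0, -0.01, -0.0]
ft_force: [-0.3, 0.5, 0.3]
gripper_width: 0.036
```

```bash
python3 - <<'E'
from h import *
c=shot("wrist","w11"); s=read_state(); print(s["ee_pos"],s["ft_force"],s["gripper_width"])
blobs(c,"o")
slices(c,(316,323),(250,268,280,285,300,340))
E
```

```text
[0.58256341 0.26554771 0.09083236] [-0.18396468  0.08114145 -0.59311994] 0.03856407887632468
o [287 196  63  16 938] [622.74 264.57  29.41   7.29  88.87] [622.8 264.2  65. ]
250 [0.6121 0.2644 0.1017]
268 [0.6123 0.2645 0.1214]
280 [0.6096 0.2645 0.1257]
285 [0.6074 0.2646 0.1249]
300 [0.6021 0.2647 0.1257]
340 [0.5865 0.265  0.1261]
```

View pics/w11.png

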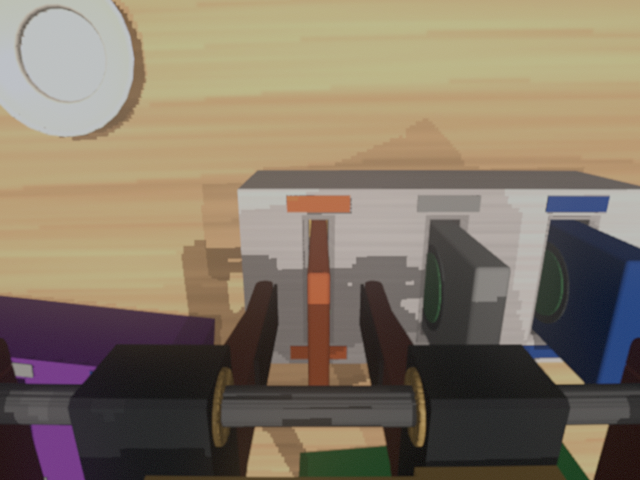

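Orange is free of the fingers and upright, with its top at z≈0.1257. I retreat up and back for final views.

{"fn": "play_rows", "kwargs": {
  "motion": [
    [[0, 0, 0], [0, 0, -0.01], -0.1],
    [[0, 0, 0], [0, 0, -0.03], -0.1],
    [[0, 0, 0], [0, 0, -0.03], -0.1],
    [[0, 0, 0], [0, 0, -0.03], -0.1],
    [[0, 0, 0], [-0.02, 0, -0.02], -0.1]
  ]
}}

```text
time: 28.6
ee_pos: [0.5646, 0.2656, 0.2145]
ee_rot: [-0.0, 1.0, -0.01, 0.002]
ft_force: [0.9, -0.6, 0.1]
gripper_width: 0.0392
```

{"fn": "play_rows", "kwargs": {
  "motion": [
    [[0, 0, 0], [-0.02, 0.02, 0], -0.1],
    [[0, 0, 0], [-0.02, 0.03, 0], -0.1],
    [[0, 0, 0], [-0.02, 0.02, 0], -0.1],
    [[0, 0, 0], [0, 0, 0], -0.1],
    [[0, 0, 0], [0, 0, 0], -0.1]
  ]
}}

```text
time: 29.02
ee_pos: [0.501, 0.1965, 0.2126]
ee_rot: [-0.0, 1.0, -0.01, 0.001]
ft_force: [0.5, 0.8, -0.0]
gripper_width: 0.0394
```

{"fn": "play_rows", "kwargs": {
  "motion": [
    [[0, 0, 0], [0, 0, 0], -0.1],
    [[0, 0, 0], [0, 0, 0], -0.1],
    [[0, 0, 0], [0, 0, 0], -0.1],
    [[0, 0, 0], [0, 0, 0], -0.1],
    [[0, 0, 0], [0, 0, 0], -0.1]
  ]
}}

```text
time: 29.43
ee_pos: [0.5015, 0.1975, 0.2108]
ee_rot: [0.0, 1.0, -0.009, -0.0]
ft_force: [0.5, -0.7, 0.1]
gripper_width: 0.0394
```

```bash
python3 - <<'E'
from h import *
c=shot("wrist","w12"); s=read_state(); print(s["ee_pos"],s["ft_force"])
H=hsv(c).astype(int);F=np.asarray(c["frame"]).astype(int);P=cloud(c);z=P[...,2]
v,u=np.mgrid[0:480,0:640]
for n,lo,hi in (("b",.108,.121),("o",.119,.132)):
    m=((F[...,2]-F[...,0]>15) if n=="b" else (F[...,0]-F[...,2]>80)&(H[...,0]<15))&(z>lo)&(z<hi)&(v<330)
    zz=np.median(z[m]); print(n,zz,rect(c,m,zz))
blobs(c,"b");blobs(c,"o")
shot("side","s12"); shot("scene","c12")
E
```

```text
[0.50148146 0.1974563  0.21081146] [-0.22712429 -0.49258531 -0.41018058]
b 0.11446758483225324 [579.97 141.74  58.78  18.02  -1.34]
o 0.1255566868214659 [582.12 264.58  59.05   7.2   -1.23]
b [375  50  42  11 461] [620.86 140.31  29.23   6.55  89.15] [620.9 140.4  65. ]
b [371 165  39  11 329] [539.9  141.8   29.01   7.6   88.99] [539.1 141.6  65. ]
b [ 66 187  40  15 433] [526.02 377.99  30.59   8.99  82.26] [526.1 377.9  65. ]
b [ 73 283  37  13 341] [445.54 388.77  30.33   8.85  81.58] [445.5 388.6  65. ]
b [400 312  28  12 245] [413.81 117.33  23.04   9.15 -85.46] [414.1 116.7  65. ]
o [199  51  41  10 403] [622.96 264.69  28.44   5.9   88.61] [623.  264.6  65. ]
o [208 166  38   9 270] [542.33 266.12  28.39   6.08  88.78] [541.8 266.1  65. ]
```

View pics/w12.png

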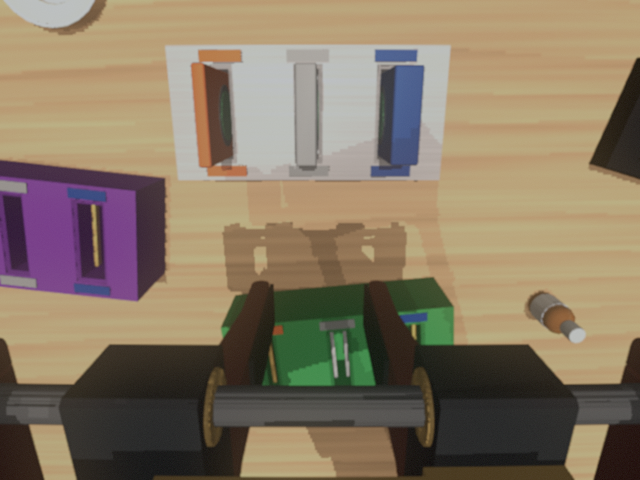

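View pics/s12.png

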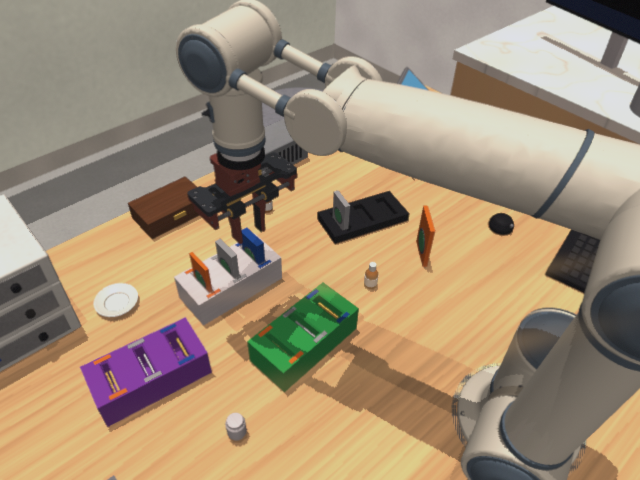

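View pics/c12.png

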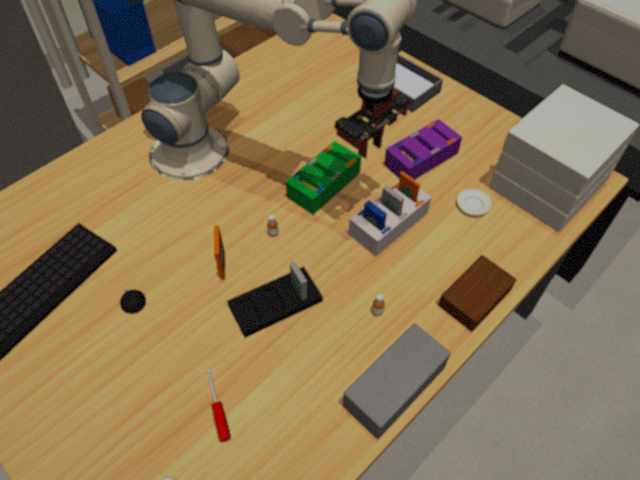

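The final views show both cassettes upright in their slots: orange at wrist (205,115), blue at (403,115). The grey cassettes and the bystanders are where they started.

```bash
python3 -c "
from cell import *
print(hand_in())"
```

```text
the job is handed in; nothing more can be done
None
```

I moved both cassettes into the aluminium rack, pressed each on its sprung ledge, released it, and handed the job in at about 29.5 s of the 64 s allowed. The hand-in gave no verdict.

| Cassette | Slot | Press (from wrist force) | Horizontal offset from slot centre | Centre above mouth | In line with slot |
|---|---|---|---|---|---|
| Blue, thick | wide | about 8 N for over 0.5 s | about 0.5 mm | about 9.5 mm | within about 0.3° |
| Orange, thin | narrow | about 8 N for over 0.5 s | about 0.8 mm | about 20.5 mm | within about 0.3° |

- **Tilt:** both cassettes look upright in the pictures; I did not measure tilt after release.
- **Force limit:** none of my readings put the cassette-to-rack force above about 9 N. A sideways force of 3 to 5 N also showed while pressing, so the end or wall of the slot may have been touched lightly.
- **Other things:** in the last scene and side views, the two grey cassettes and the other things on the table look unmoved. I checked this by eye only. The screwdriver and bottle_b are hidden or only partly visible in the side view, but both are visible in the scene view.
- **Checks:** none failed or disagreed by more than about 1 mm.

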